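# Take the loose base out of a mini loaf tin

### The job

Take the small loaf tin off the sloping drainer and seat it upright on the blue lifter, its loose base still inside. Press the lever paddle all the way down so that the base is pushed up out of the frame, then grasp the base from above and lay it flat on the wooden board, wholly on the board and clear of the egg cup; leave the tin frame seated on the lifter and do not disturb the egg cup, mill, mug or glass.

Things in the scene. Friction and masses are not known exactly. Their poses are not given: they have to be found in the camera images.
- tin_frame: the tin's frame: dark steel rectangular wall, open above and below, 62 mm (its x), 124 mm (y), 38 mm high (z); walls 3 mm, a lip round the bottom 3 mm thick reaches 5 mm inward. Origin: centre of its underside. Starts on the drainer: z square to the slope (30 deg from vertical), y level, a long wall against the ledge, x up the slope. 180 g; grip across the 62 mm, tool square to the slope
- tin_base: the loose base: bright aluminium plate 52 mm along its x, 114 mm along its y, 12 mm thick along its z; origin: centre of its underside. It lies loose inside the frame (2 mm play all round, underside 3 mm above the frame's underside) with its axes along the frame's. 120 g
- drainer: white sloping drainer, fixed; origin on the worktop. The slope is 125 mm long, 200 mm wide (y), rises at 30 deg towards its own +x; its lower edge is at x = +5 mm, z = 35 mm, with a ledge there 5 mm thick that stands 10 mm off the slope
- lifter: blue lifter stand, fixed, base plate 150 x 150 mm; origin on the worktop under the middle of the seat. Lever towards its own -x. The drainer and the board stand either side of it, either way round. A wall cabinet hangs over the worktop behind and left of the lifter, its underside 0.57 m above the worktop: keep the arm drawn in and low when swinging between left and right
- lifter_seat (a point): centre of the seat plate's top (104 mm in x, 160 in y), 70 mm above the worktop; axes as the lifter's. The tin stands here, its y along the seat's y. White guides 10 mm high leave 3.5 mm play a side; those at the long walls lie 35 to 57 mm from the middle. A pusher head 34 x 84 mm in a window, 2 mm below the plate's top, rises as the lever is pressed and lifts only the base
- lift_lever (a joint): lever angle: 0 as found (paddle up), 0.54 rad fully down at its stop. Stiff (about 8 to 10 N at the paddle); stays where it is left. The pusher rises 72 mm per rad: fully down, the base's underside is about 37 mm above the frame's underside, so 11 mm of the base show above the frame
- lever_paddle (a point): middle of the top face of the black paddle (34 x 54 mm, 8 mm thick). Starts about 67 mm above the worktop, 166 mm from the seat's centre towards the lifter's -x; goes down about 53 mm on an arc of 100 mm radius about an axle 70 mm from the seat's centre, 36 mm above the worktop. Press from above with shut fingers
- board: small wooden board 190 mm along its x, 240 mm along its y, 18 mm thick, fixed, with an 18 mm hanging hole through it 78 mm from the middle on its +x side; origin: centre of its underside, on the worktop
- egg_cup: egg cup, 52 mm across, 58 mm tall, standing on the board; origin: centre of its foot; do not disturb
- pepper_mill: wooden pepper mill, 58 mm across, 170 mm tall, standing behind the work; origin: centre of its foot; do not disturb
- mug: spotted mug with a handle, 92 x 127 mm, 93 mm tall, behind the work; origin: centre of its foot; do not disturb
- glass: clear drinking glass, 81 mm across, 93 mm tall, behind the lifter; origin: centre of its foot; do not disturb
- base_corner0 (a point): a corner of the loose base's underside (-26 mm in its x, -57 mm in its y)
- base_corner1 (a point): a corner of the loose base's underside (+26 mm in its x, -57 mm in its y)
- base_corner2 (a point): a corner of the loose base's underside (-26 mm in its x, +57 mm in its y)
- base_corner3 (a point): a corner of the loose base's underside (+26 mm in its x, +57 mm in its y)
Things that resemble listed ones, but are neither listed nor needed, are in the scene too. Leave any red look-alike of the tin_base alone.

How it is judged:
On the way, in this order (a step that is already met when the one before it is completed fails the run):
1. the tin, base inside, is seated upright on the lifter (distance between tin_frame and lifter_seat below 0.008 m and angle between tin_frame's own z axis and vertical below 0.06 rad and angle between the y axis of tin_frame and the y axis of lifter, either way round below 0.15 rad and z of tin_base in the frame of tin_frame below 0.012 m and horizontal distance between tin_base and tin_frame below 0.008 m and contact force between the fingers and tin_frame below 0.1 N), for 0.2 s.
2. the lever has pushed the base up through the seated frame (value of joint lift_lever above 0.47 rad and z of tin_base in the frame of tin_frame above 0.031 m and horizontal distance between tin_base and tin_frame below 0.012 m and distance between tin_frame and lifter_seat below 0.008 m), for 0.2 s.
At the end, for the whole second after the job is handed in: The base lies flat (within 0.06 rad) and still on the board's top, all four corners over the board (2 mm allowed), not touching the egg cup; the frame stands upright on the lifter's seat, within 8 mm of its centre (z of tin_base in the frame of board between 0.014 and 0.022 m and angle between each of tin_base, tin_frame's own z axis and vertical below 0.06 rad and linear speed of tin_base below 0.01 m/s and contact force between tin_base and egg_cup below 0.01 N and distance between tin_frame and lifter_seat below 0.008 m and x of base_corner0 in the frame of board between -0.097 and 0.097 m and y of base_corner0 in the frame of board between -0.122 and 0.122 m and x of base_corner1 in the frame of board between -0.097 and 0.097 m and y of base_corner1 in the frame of board between -0.122 and 0.122 m and x of base_corner2 in the frame of board between -0.097 and 0.097 m and y of base_corner2 in the frame of board between -0.122 and 0.122 m and x of base_corner3 in the frame of board between -0.097 and 0.097 m and y of base_corner3 in the frame of board between -0.122 and 0.122 m).
It fails at once if the egg cup, mill, mug or glass is moved by more than 15 mm or tipped (distance of any of egg_cup, pepper_mill, mug, glass from where it was at the start of the episode above 0.015 m or angle between any of egg_cup, pepper_mill, mug, glass's own z axis and vertical above 0.2 rad).
It also fails if it takes over 67 s, if anything falls off the work surface, if the arm or the gripper's body presses on something with over 40 N, if the wrist force passes 120 N, or if a joint passes its speed limit or range.

### The arm

A 7-joint arm with a two-finger parallel gripper is mounted at the origin on a cart in front of the work surface, level with it; the furniture and walls round the work are solid. World frame = base frame: x ahead of the robot, y to its left, z up, the work surface at z = 0. Lengths are in m, angles in rad, forces in N, time in s.
With the tool pointing down it reaches from about 0.4 to 0.85 m from the base axis. Payload 4.5 kg.
Tool frame: the origin (TCP) lies midway between the tips of the shut fingers; the grasp point (between the pads) lies 19 mm behind it; z points along the fingers, y is the direction in which the jaws open and shut (so a half turn about z gives the same grasp; the last joint's range is limited). The gripper opens to 88 mm and grips with 3 to 60 N. Pads are 18 mm wide; open, the fingers measure 123 mm over their backs; the gripper's body (75 mm by 187 mm) begins 45 mm behind the grasp point.
Start: joints at [-1.273, 0.689, -0.195, 1.565, 0.157, 0.902, -0.215], TCP at [0.163, 0.603, 0.239] pointing down, gripper open.
Joint ranges: [-3.01, 3.01], [-0.46, 2.08], [-1.47, 1.51], [0.13, 2.56], [-1, 4.14], [0.04, 2.09], [-2.66, 2.66]. Speed limits (rad/s): [2.57, 2.57, 3.14, 3.14, 3.14, 3.14, 3.14].

### API

Orientations are given as a unit quaternion [x, y, z, w].
In Python, from plant import r gives the robot as it stands. The module is installed in compiled form; this text tells all that it offers.
- The arm moves only by the tool carry_out, never from a script. Its argument "commands" is a list of rows, each a list of 6 numbers: the shift along the tool's x, y, z in m, then the turn, a rotation vector about the tool's x, y, z in degrees. In form: [[dx, dy, dz, wx, wy, wz], ...]. A call has 1 to 12 rows; each row is the pose to reach, as a shift and turn from the pose commanded when the call began, along the tool's axes at that moment; what a row does not reach only later rows make up. A row lasts 1/10 s, in which the tool goes at most 50 mm and 8.59 degrees, less where a joint would pass 70% of its speed; a pose out of reach is approached as far as the arm can. A call with a gripper value outside its range is refused whole. "fingers" is the closure in counts, from 0 (fully open) to 255 (shut), set as the call begins (left out, the last holds). The fingers move at their own pace and stop on an object; "grip_force" is the grip in N (left out, the last holds). Time passes only in rows, so rows that repeat a pose let the fingers close. It gives the time, the measured TCP pose, the force and the opening at its end, in the units of the state.
- r.get_state(): the state, without advancing time (a new reading comes with each control period).
- r.snapshot(name): name is "scene" or "side" or "wrist"; returns a dict with "img" (480x640x3 uint8, blue, green, red), "intrinsics" (3x3 intrinsics, pixels), "k1" (the pictures are not rectified: a ray, as slopes to the right and down, at radius r is drawn at 1 + k1 r^2 times it, then the intrinsics apply), "extrinsics" (4x4, takes a point from camera to world coordinates); the wrist camera has in their place "tool_from_camera" (4x4, takes a point from camera to tool coordinates, whose origin is the TCP and whose axes are the flange's). Camera axes: x right, y down, z forward; pixel columns grow to the right and rows downward; lengths in m; the calibration is good to about 2 mm. A picture is of the moment at which its call begins: read the wrist's pose just before it. There is no depth.
- r.finish_job(): hands the job in, once; it reports no verdict.
Trained networks look in a picture, given as the dict that the camera call returned (one of the last four; its "shot" number tells which), for a name from the list of things; names that differ only in an ending like _2 or _b are one class to them, and where a whole thing is asked for, a point or a joint stands for the part that bears it (a point fixed in the world has none). Each returns a list of dicts, best first, with "p" (0 to 1); they miss things now and then, are a little off and sometimes report something else, mostly with a low value. They report only what shows in the picture. A call takes as long as a camera call. They do not tell look-alikes from the thing itself.
- r.spot_in(picture, label): "xyz" ([x, y, z] in m, in world coordinates, good to about 4 mm: the middle of the surface that is visible of it).
- r.spot_point(picture, label): "xyz" ([x, y, z] in m, in world coordinates, good to about 4 mm: a listed point, or the origin of a listed thing).
The state is a dict: "clock": time; "q": joint angles; "qd": joint speeds; "joint_torque": joint torques, N m; "tool_pos": TCP position; "eef_rot": TCP orientation; "contact_force": force on the tool from outside, world axes, zero at the start; "moment": the same for the moment, N m; "opening": opening from 0.0 (shut) to 1.0 (fully open).
Only numpy, scipy, OpenCV 4.12 (cv2) and the standard library are available. Lean on these libraries where they do the work, as an engineer would, in place of code of your own. Each camera call takes 0.05 s, during which the arm holds its last target.

## Working session

There is one attempt and no reset: what is moved stays moved. The work goes in short steps, Python scripts to look and compute and a tool call to move; the robot and the scene stay as the last step left them, time stands still between calls to the robot, and variables do not carry over. Pictures are saved under pics/ and viewed, and the job is handed in when it is done.

Besides the shell and the picture viewer there is one more tool, called after "Request:" as name(argument=value, ...) on one line, values as JSON. carry_out: Moves the arm, as the interface text tells. Its arguments: {"type":"object","properties":{"commands":{"type":"array","items":{"type":"array","items":{"type":"number"}}},"fingers":{"type":"number"},"grip_force":{"type":"number"}},"required":["commands"]}

```bash
mkdir -p pics; ls; cat > h.py <<'E'
import numpy as np, cv2
from plant import r
from scipy.spatial.transform import Rotation as R
np.set_printoptions(precision=4,suppress=True)
def snap(n,f=None):
    s=r.get_state(); p=r.snapshot(n)
    if f: cv2.imwrite('pics/'+f,p['img'])
    if 'extrinsics' not in p:
        T=np.eye(4);T[:3,:3]=R.from_quat(s['eef_rot']).as_matrix();T[:3,3]=s['tool_pos']
        p['X']=T@np.array(p['tool_from_camera'])
    else: p['X']=np.array(p['extrinsics'])
    return p
def ray(p,u,v):
    K=np.array(p['intrinsics']);k1=p['k1']
    d=np.array([(u-K[0,2])/K[0,0],(v-K[1,2])/K[1,1]]);x=d.copy()
    for _ in range(30): x=d/(1+k1*(x@x))
    X=p['X'];return X[:3,3],X[:3,:3]@np.array([x[0],x[1],1])
def onz(p,u,v,z):
    o,d=ray(p,u,v);return o+d*(z-o[2])/d[2]
def proj(p,P):
    K=np.array(p['intrinsics']);X=p['X'];c=X[:3,:3].T@(np.array(P)-X[:3,3])
    x=c[:2]/c[2];x=x*(1+p['k1']*(x@x));return np.array([K[0,0]*x[0]+K[0,2],K[1,1]*x[1]+K[1,2]])
def st():
    s=r.get_state();print('t',round(s['clock'],2),'pos',np.array(s['tool_pos']),'R\n',R.from_quat(s['eef_rot']).as_matrix(),'F',np.array(s['contact_force']),'open',s['opening']);return s
def delta(P,M):
    """shift & rotvec(deg) in tool axes from present measured pose to target"""
    s=r.get_state();A=R.from_quat(s['eef_rot']).as_matrix()
    return A.T@(np.array(P)-np.array(s['tool_pos'])),R.from_matrix(A.T@np.array(M)).as_rotvec(degrees=True)
E
python3 - <<'E'
from h import *
st();print(r.get_state()['q'])
for n in ['scene','side']:
    p=snap(n,n+'0.png');print(n,p['X'],p['intrinsics'],p['k1'])
    for l in ['tin_frame','tin_base','drainer','lifter','lifter_seat','lever_paddle','board','egg_cup','pepper_mill','mug','glass','base_corner0','base_corner1','base_corner2','base_corner3']:
        a=r.spot_point(p,l)
        print(l,[(np.array(x['xyz']).round(3).tolist(),round(x['p'],2)) for x in a[:3]])
E
```

```text
pics
t 0.0 pos [0.1629 0.6028 0.238 ] R
 [[-0.9654  0.2607 -0.0003]
 [ 0.2607  0.9654 -0.0017]
 [-0.0002 -0.0018 -1.    ]] F [0.2203 0.8974 0.0636] open 1.0033630217047498
[-1.2732  0.6899 -0.1945  1.5663  0.1573  0.9025 -0.2151]
scene [[ 0.717  -0.3853  0.5809 -0.0326]
 [-0.697  -0.4046  0.592  -0.6849]
 [ 0.0069 -0.8294 -0.5587  0.6585]
 [ 0.      0.      0.      1.    ]] [[441.2067   0.     323.0772]
 [  0.     441.2067 233.4533]
 [  0.       0.       1.    ]] -0.008597893140055789
tin_frame [([0.569, -0.37, 0.056], 0.94), ([0.597, -0.033, 0.069], 0.57), ([0.563, -0.429, 0.043], 0.44)]
tin_base [([0.565, -0.368, 0.052], 0.78), ([0.404, -0.176, 0.012], 0.74)]
drainer [([0.539, -0.372, -0.004], 0.69)]
lifter [([0.593, -0.03, -0.0], 0.87), ([0.596, -0.032, 0.072], 0.24)]
lifter_seat [([0.595, -0.03, 0.07], 0.92), ([0.721, 0.169, 0.001], 0.16)]
lever_paddle [([0.429, -0.044, 0.066], 0.94)]
board [([0.433, 0.26, -0.002], 0.91), ([0.782, 0.017, 0.004], 0.74), ([0.596, -0.031, 0.07], 0.51)]
egg_cup [([0.479, 0.19, 0.021], 0.8)]
pepper_mill [([0.717, -0.216, 0.003], 0.76)]
mug [([0.721, 0
[... 1199 characters left out ...]
, 0.018], 0.62), ([0.718, -0.212, 0.0], 0.38)]
pepper_mill [([0.719, -0.212, -0.001], 0.76), ([0.566, -0.306, 0.069], 0.65)]
mug [([0.73, 0.17, 0.002], 0.77), ([0.718, -0.212, -0.004], 0.66), ([0.433, 0.258, 0.001], 0.23)]
glass [([0.778, 0.02, -0.001], 0.91)]
base_corner0 [([0.457, -0.137, 0.009], 0.95), ([0.568, -0.303, 0.066], 0.88), ([0.394, -0.234, 0.009], 0.88)]
base_corner1 [([0.457, -0.137, 0.009], 0.95), ([0.568, -0.303, 0.066], 0.88), ([0.394, -0.234, 0.009], 0.88)]
base_corner2 [([0.457, -0.137, 0.009], 0.95), ([0.568, -0.303, 0.066], 0.88), ([0.394, -0.234, 0.009], 0.88)]
base_corner3 [([0.457, -0.137, 0.009], 0.95), ([0.568, -0.303, 0.066], 0.88), ([0.394, -0.234, 0.009], 0.88)]
```

View pics/scene0.png

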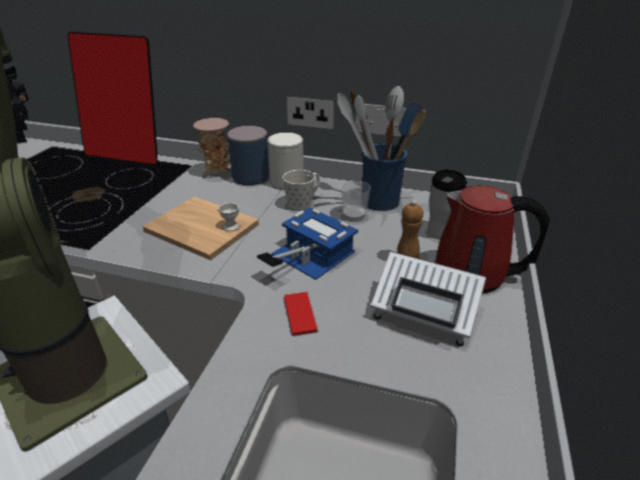

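View pics/side0.png

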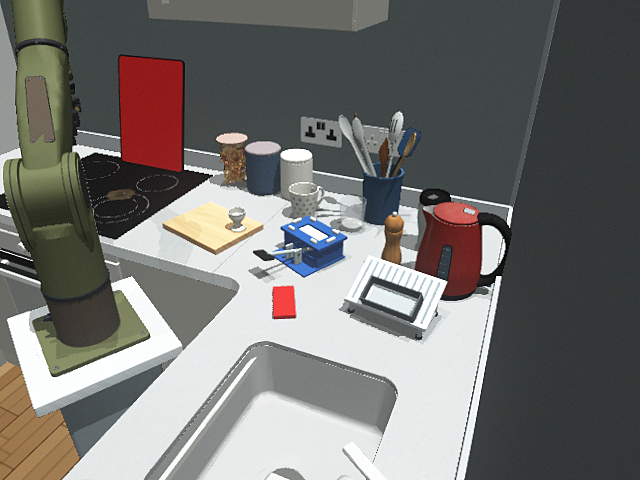

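The drainer with the dark tin and bright base is at scene (428,303) and side (390,298). The lifter is at (320,235) with the paddle at (268,259), and the board is on the left with the egg cup at (230,215). The red look-alike is at (300,313). Next I'll measure the yaws.

```bash
python3 - <<'E'
from h import *
a=cv2.imread('pics/side0.png');b=cv2.imread('pics/scene0.png')
A=cv2.resize(a[250:340,335:455],None,fx=6,fy=6,interpolation=cv2.INTER_CUBIC)
B=cv2.resize(b[245:345,365:495],None,fx=6,fy=6,interpolation=cv2.INTER_CUBIC)
cv2.imwrite('pics/tA.png',A);cv2.imwrite('pics/tB.png',B)
cv2.imwrite('pics/lB.png',cv2.resize(b[195:285,250:370],None,fx=6,fy=6,interpolation=cv2.INTER_CUBIC))
E
```

```text
(no output)
```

View pics/tA.png

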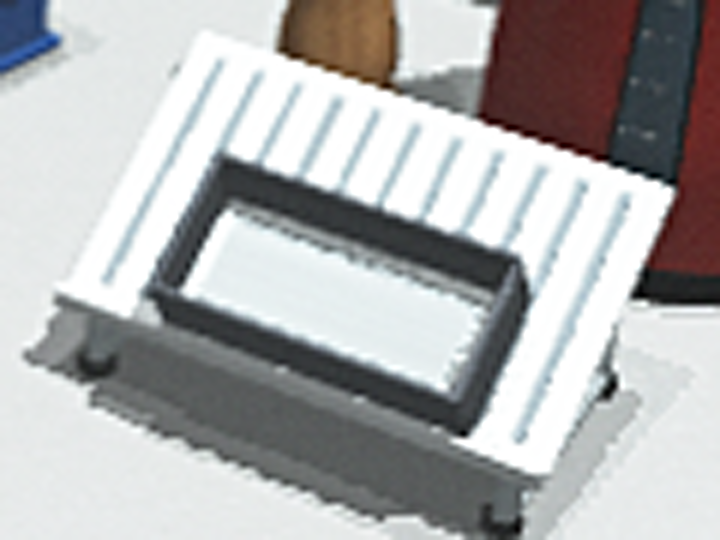

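View pics/tB.png

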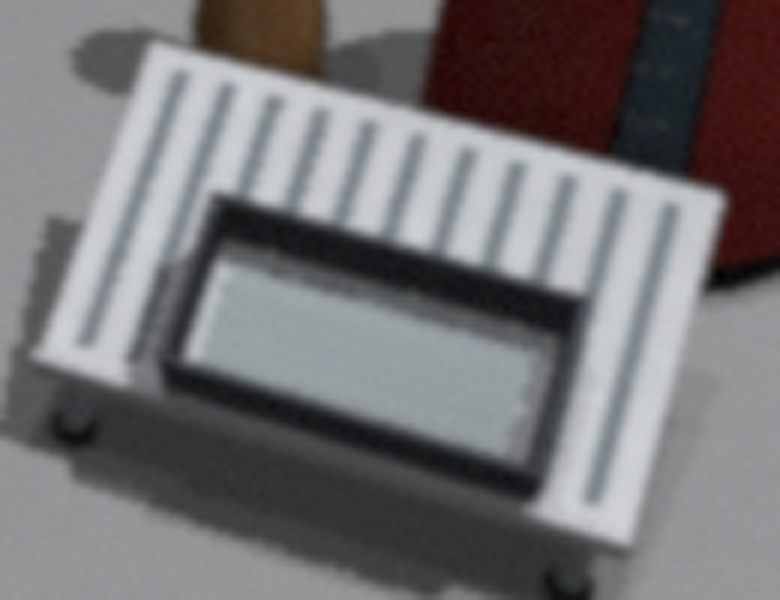

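View pics/lB.png

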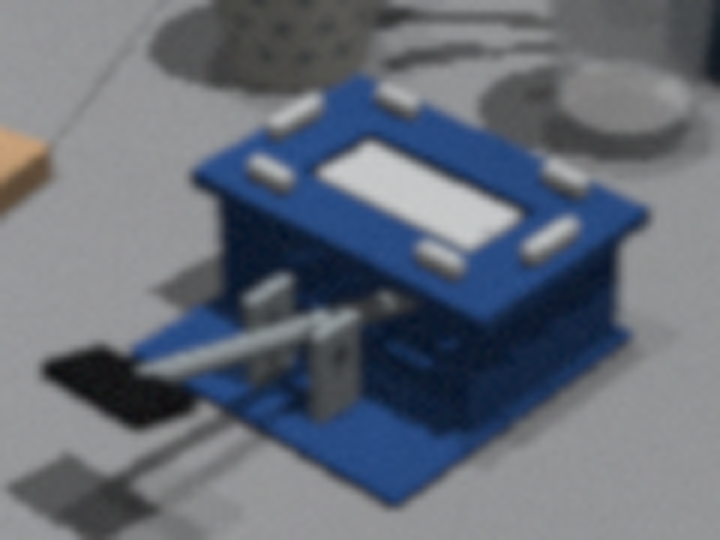

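```bash
cat > fit.py <<'E'
from h import *
from scipy.optimize import least_squares
ps=snap('side');pc=snap('scene')
def fit(model,obs,x0):
    # obs: list of (p,[(u,v)],[pts])
    f=lambda x: np.concatenate([(proj(p,m)-np.array(uv)) for p,uvs,ms in obs for uv,m in zip(uvs,model(x,ms))])
    s=least_squares(f,x0);return s.x,s.fun
c6=lambda L,o:[(u/6+o[0]-.4,v/6+o[1]-.4) for u,v in L]
# tin
def Mtin(yaw): return R.from_euler('ZY',[yaw,-np.radians(30)]).as_matrix()
def tin(x,ms): return [x[:3]+Mtin(x[3])@np.array(m) for m in ms]
top=[(.031,.062,.038),(.031,-.062,.038),(-.031,.062,.038),(-.031,-.062,.038)]
o1=(ps,c6([(222,155),(525,260),(150,290),(468,405)],(335,250)),top)
o2=(pc,c6([(215,198),(588,300),(168,372),(537,495)],(365,245)),top)
for o in ([o1],[o2],[o1,o2]):
    x,f=fit(tin,o,[.568,-.367,.053,0]);print('tin',x,np.degrees(x[3]),f.round(1))
# drainer slope upper corners consistency (125 slope length)
def seat(x,ms):
    M=R.from_euler('z',x[2]).as_matrix();return [np.array([x[0],x[1],.07])+M@np.array(m) for m in ms]
# scene: left (195,175) , far(365,78), right (650,213), near (490,320)
sc=[(-.052,.08,0),(.052,.08,0),(.052,-.08,0),(-.052,-.08,0)]
x,f=fit(seat,[(pc,c6([(195,177),(365,76),(648,212),(490,318)],(250,195)),sc)],[.595,-.03,0]);print('seat',x,np.degrees(x[2]),f.round(1))
E
python3 fit.py
```

```text
tin [ 0.5765 -0.3631  0.04    0.3819] 21.881060059120664 [-0.2 -0.1  0.5 -0.4  0.4  0.4 -0.7  0.1]
tin [ 0.5802 -0.3624  0.0358  0.3696] 21.178593972479696 [ 0.3  0.7  0.2  1.2 -1.2 -0.3  0.6 -1.5]
tin [ 0.5749 -0.3649  0.0413  0.3741] 21.434490065357057 [-0.  -0.1  0.7 -0.   0.4  0.5 -0.8  0.4 -0.1  0.4  0.4  0.9 -1.6 -0.4
  0.9 -1.5]
seat [ 0.595  -0.0335  0.0837] 4.798012576262952 [-0.5 -0.9 -0.5 -0.1  1.2 -0.3 -0.2  0.9]
```

```bash
cat >> fit.py <<'E'
t2=lambda x,ms: tin([x[0],x[1],.0518,x[2]],ms)
for o in ([o1],[o2],[o1,o2]):
    x,f=fit(t2,o,[.568,-.367,0]);print('tin',x,np.degrees(x[2]),f.round(1))
E
python3 fit.py
python3 - <<'E'
from h import *
s=st();p=snap('wrist','w0.png');print(p['tool_from_camera'],p['intrinsics'],p['k1'])
# start heading
M=np.array([[-np.sin(.37),np.cos(.37),0],[-0,0,0],[0,0,0]])
E
```

```text
tin [ 0.5765 -0.3631  0.04    0.3819] 21.881060059120664 [-0.2 -0.1  0.5 -0.4  0.4  0.4 -0.7  0.1]
tin [ 0.5802 -0.3624  0.0358  0.3696] 21.178593972479696 [ 0.3  0.7  0.2  1.2 -1.2 -0.3  0.6 -1.5]
tin [ 0.5749 -0.3649  0.0413  0.3741] 21.434490065357057 [-0.  -0.1  0.7 -0.   0.4  0.5 -0.8  0.4 -0.1  0.4  0.4  0.9 -1.6 -0.4
  0.9 -1.5]
seat [ 0.595  -0.0335  0.0837] 4.798012576262952 [-0.5 -0.9 -0.5 -0.1  1.2 -0.3 -0.2  0.9]
tin [ 0.5649 -0.3735  0.3763] 21.563006829186477 [-0.5 -0.6  1.1 -0.4 -0.2  0.3 -0.5  0.5]
tin [ 0.5643 -0.3707  0.3671] 21.031364504893787 [-0.4 -0.1  1.2  1.  -2.2 -0.4  1.3 -0.9]
tin [ 0.5648 -0.3717  0.3714] 21.282423635406712 [-1.  -1.   0.4 -0.7 -0.8 -0.2 -1.3  0.1  0.1  0.1  1.8  1.  -1.6 -0.2
  2.1 -0.8]
t 1.8 pos [0.163  0.6034 0.2387] R
 [[-0.9654  0.2607  0.    ]
 [ 0.2607  0.9654  0.0001]
 [ 0.      0.0001 -1.    ]] F [ 0.036  -0.0829 -0.3167] open 0.9984527562167155
[[ 0.0008 -0.9515 -0.3077  0.0793]
 [ 1.      0.0006  0.0005 -0.0005]
 [-0.0003 -0.3077  0.9515 -0.1461]
 [ 0.      0.      0.      1.    ]] [[377.9622   0.     321.0142]
 [  0.     377.9622 240.7029]
 [  0.       0.       1.    ]] -0.03298189424060031
```

```bash
cat > g.py <<'E'
from h import *
yaw=np.radians(21.3);u=np.array([np.cos(yaw),np.sin(yaw),0]);v=np.array([-np.sin(yaw),np.cos(yaw),0]);Z=np.array([0,0,1.])
c,s_=np.cos(np.pi/6),.5
Mg=np.column_stack([v,c*u+s_*Z,s_*u-c*Z]);n=-Mg[:,2]
def down(a): # tool y at azimuth a deg, pointing down
    a=np.radians(a);y=np.array([np.cos(a),np.sin(a),0]);z=-Z;return np.column_stack([np.cross(y,z),y,z])
E
python3 - <<'E'
from g import *
for P,M in [((.33,.50,.25),down(60)),((.46,.30,.25),down(45)),((.51,.05,.25),down(33)),((.5,-.18,.25),down(21.3)),(np.array([.566,-.369,.052])+.2*n,Mg)]:
    print(np.array(P).round(3),*delta(P,M))
p=snap('side');print(onz(p,425,285,0),onz(p,460,298,0))
E
```

```text
[0.33 0.5  0.25] [-0.1882 -0.0563 -0.0113] [ 0.004  -0.0012 14.8857]
[0.46 0.3  0.25] [-0.3659 -0.2155 -0.0113] [ 0.0038 -0.0017 29.8857]
[0.51 0.05 0.25] [-0.4793 -0.4438 -0.0113] [ 0.0037 -0.0022 41.8857]
[ 0.5  -0.18  0.25] [-0.5297 -0.6684 -0.0113] [ 0.0035 -0.0026 53.5857]
[ 0.473 -0.405  0.225] [-0.5622 -0.893   0.0135] [-27.758  -14.0214  52.3187]
[ 0.7322 -0.325   0.    ] [ 0.7613 -0.4134  0.    ]
```

Request:
carry_out(commands=[[-0.19, -0.056, -0.01, 0, 0, 15], [-0.19, -0.056, -0.01, 0, 0, 15], [-0.19, -0.056, -0.01, 0, 0, 15], [-0.19, -0.056, -0.01, 0, 0, 15], [-0.366, -0.216, -0.01, 0, 0, 30], [-0.366, -0.216, -0.01, 0, 0, 30], [-0.366, -0.216, -0.01, 0, 0, 30], [-0.366, -0.216, -0.01, 0, 0, 30], [-0.366, -0.216, -0.01, 0, 0, 30], [-0.48, -0.444, -0.01, 0, 0, 42], [-0.48, -0.444, -0.01, 0, 0, 42], [-0.48, -0.444, -0.01, 0, 0, 42]], fingers=0)

```text
clock: 3.1
tool_pos: [0.4901, 0.1507, 0.2489]
eef_rot: [0.478, 0.878, 0.0, 0.0]
contact_force: [1.6, -0.1, -0.3]
opening: 1.003
```

```bash
python3 - <<'E'
from g import *
st();print(r.get_state()['q'])
for P,M in [((.51,.05,.25),down(33)),((.5,-.18,.25),down(21.3)),(np.array([.566,-.369,.052])+.2*n,Mg)]:
    print(np.array(P).round(3),*delta(P,M))
E
```

```text
t 3.1 pos [0.4901 0.1507 0.2489] R
 [[-0.5422  0.8403  0.0007]
 [ 0.8403  0.5422  0.0001]
 [-0.0003  0.0007 -1.    ]] F [ 1.5886 -0.0799 -0.2991] open 1.0029859541647927
[-0.3569  0.526  -0.0491  1.8933  0.0376  0.7224  0.1455]
[0.51 0.05 0.25] [-0.0954 -0.0379 -0.0011] [ 0.0381  0.0179 -0.1681]
[ 0.5  -0.18  0.25] [-0.2832 -0.171  -0.0011] [ 0.0398  0.0139 11.5319]
[ 0.473 -0.405  0.225] [-0.4578 -0.316   0.0236] [-29.8579  -3.0053  11.2702]
```

Request:
carry_out(commands=[[-0.283, -0.171, 0, 0, 0, 12], [-0.283, -0.171, 0, 0, 0, 12], [-0.283, -0.171, 0, 0, 0, 12], [-0.283, -0.171, 0, 0, 0, 12], [-0.283, -0.171, 0, 0, 0, 12], [-0.283, -0.171, 0, 0, 0, 12], [-0.458, -0.316, 0.023, -30, -3, 11.3], [-0.458, -0.316, 0.023, -30, -3, 11.3], [-0.458, -0.316, 0.023, -30, -3, 11.3], [-0.458, -0.316, 0.023, -30, -3, 11.3], [-0.458, -0.316, 0.023, -30, -3, 11.3], [-0.458, -0.316, 0.023, -30, -3, 11.3]])

```text
clock: 4.3
tool_pos: [0.4739, -0.3718, 0.226]
eef_rot: [0.546, 0.796, 0.216, 0.146]
contact_force: [1.0, -1.3, 0.3]
opening: 1.0
```

```bash
python3 - <<'E'
from g import *
st();print(r.get_state()['q'])
p=snap('wrist','w1.png')
for l in ['tin_frame','tin_base']:
    print(l,[(np.array(x['xyz']),round(x['p'],2)) for x in r.spot_point(p,l)[:2]])
import pickle;pickle.dump({k:p[k] for k in ('X','intrinsics','k1')},open('w1.pkl','wb'))
E
```

```text
t 4.3 pos [ 0.4739 -0.3718  0.226 ] R
 [[-0.3611  0.8065  0.468 ]
 [ 0.9325  0.3103  0.1848]
 [ 0.0038  0.5032 -0.8642]] F [ 0.9919 -1.3123  0.2762] open 0.9996319798326917
[ 1.2028  0.7128 -0.5991  1.8724 -0.2391  0.4295  1.3457]
tin_frame []
tin_base [(array([ 0.5644, -0.3636,  0.0555]), 0.81)]
```

View pics/w1.png

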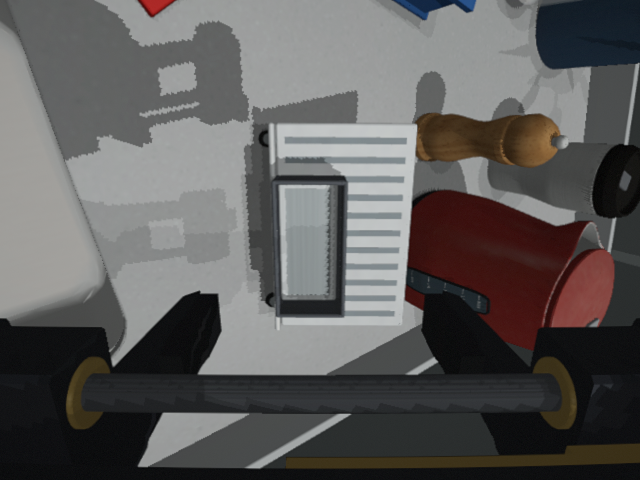

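The tin shows clearly. Its rim corners are about (274,177), (347,177), (277,317) and (345,317), and it is against the ledge on the left. I'll retake the picture with the arm at rest and fit it.

```bash
python3 - <<'E'
from g import *
for _ in range(3): p=snap('wrist')
st()
p=snap('wrist','w2.png')
import pickle;pickle.dump({k:p[k] for k in ('X','intrinsics','k1')},open('w2.pkl','wb'))
i=p['img'][150:340,240:430];cv2.imwrite('pics/w2c.png',cv2.resize(i,None,fx=4,fy=4)[:600]if 0 else cv2.resize(i,None,fx=3.1,fy=3.1))
E
```

```text
t 4.6 pos [ 0.4777 -0.3682  0.2274] R
 [[-0.3661  0.8052  0.4665]
 [ 0.9306  0.3161  0.1848]
 [ 0.0014  0.5018 -0.865 ]] F [ 0.0168 -0.1419  1.016 ] open 0.9993537965303162
```

View pics/w2c.png

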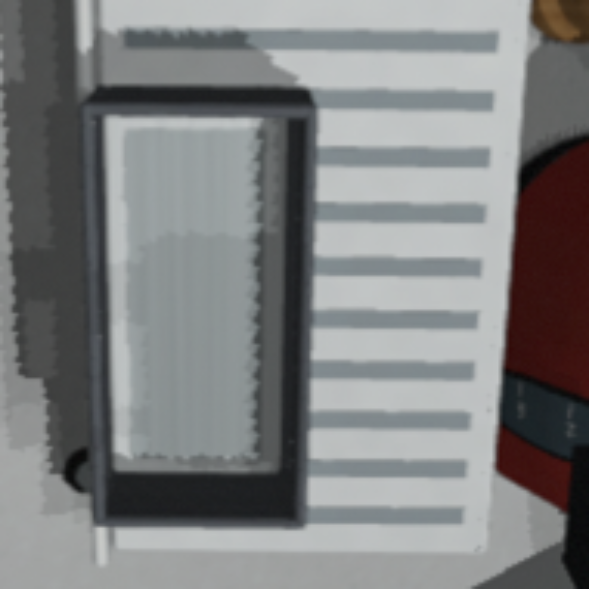

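```bash
cat > fit2.py <<'E'
import builtins
exec(open('fit.py').read().split("for o in")[0])
import pickle;p=pickle.load(open('w2.pkl','rb'))
uv=[(a/3.1+240-.3,b/3.1+150-.3) for a,b in [(315,103),(305,525),(83,103),(95,525)]]
o3=(p,uv,top)
t2=lambda x,ms: tin([x[0],x[1],.0518,x[2]],ms)
for m,o,x0 in ((tin,[o3],[.568,-.367,.05,.37]),(t2,[o3],[.568,-.367,.37]),(tin,[o1,o2,o3],[.568,-.367,.05,.37]),(t2,[o1,o2,o3],[.568,-.367,.37])):
    x,f=fit(m,o,x0);print('tin',x,np.degrees(x[-1]),f.round(1))
E
python3 fit2.py
```

```text
tin [ 0.5709 -0.3665  0.0484  0.3633] 20.814423780820658 [ 0.6  0.5  0.2  0.1 -0.7 -0.1  0.  -0.5]
tin [ 0.5689 -0.366   0.3653] 20.927600830745146 [ 1.1 -0.2  0.8  0.9 -1.2 -0.8 -0.1  0.5]
tin [ 0.5724 -0.367   0.0452  0.3633] 20.81747916259202 [ 0.1 -0.8  0.8 -0.5  0.2 -0.3 -1.   0.   0.4 -0.2  1.1  0.7 -1.5 -1.
  1.2 -1.6 -0.3  1.1 -0.5 -0.8 -0.7  0.4  0.  -1.3]
tin [ 0.5685 -0.3671  0.3658] 20.959317646062406 [-1.  -2.6 -0.1 -2.3 -0.9 -2.  -1.9 -1.7 -0.5 -1.9  0.7 -1.  -2.4 -2.5
  0.8 -3.1  0.3  0.9  0.2  1.9 -2.   0.4 -0.7  1.5]
```

```bash
sed -i 's/21.3/20.9/' g.py; cat >> g.py <<'E'
tinP=np.array([.569,-.3665,.0515])
E
python3 - <<'E'
from g import *
for d in (.09,.015): print(tinP+d*n,*delta(tinP+d*n,Mg))
E
```

```text
[ 0.527  -0.3826  0.1294] [-0.0316 -0.0145  0.105 ] [ 0.1051 -0.3459  0.5414]
[ 0.562  -0.3692  0.0645] [-0.0321 -0.0147  0.18  ] [ 0.1051 -0.3459  0.5414]
```

Request:
carry_out(commands=[[-0.032, -0.0145, 0.1, 0, -0.3, 0.5], [-0.032, -0.0145, 0.1, 0, -0.3, 0.5], [-0.032, -0.0145, 0.1, 0, -0.3, 0.5], [-0.032, -0.0145, 0.12, 0, -0.3, 0.5], [-0.032, -0.0145, 0.14, 0, -0.3, 0.5], [-0.032, -0.0145, 0.155, 0, -0.3, 0.5], [-0.032, -0.0145, 0.155, 0, -0.3, 0.5]])

```text
clock: 5.45
tool_pos: [0.55, -0.374, 0.0855]
eef_rot: [0.548, 0.795, 0.214, 0.146]
contact_force: [-0.5, 0.4, 0.0]
opening: 1.003
```

```bash
python3 - <<'E'
from g import *
snap('wrist');st()
print(*delta(tinP+.015*n,Mg))
p=snap('wrist','w3.png')
E
```

```text
t 5.5 pos [ 0.5497 -0.375   0.0862] R
 [[-0.3557  0.8087  0.4685]
 [ 0.9346  0.3073  0.1792]
 [ 0.0009  0.5016 -0.8651]] F [ 0.298   0.4831 -0.8349] open 0.995736834599954
[0.001  0.0008 0.0256] [ 0.1062 -0.0162 -0.0799]
```

View pics/w3.png

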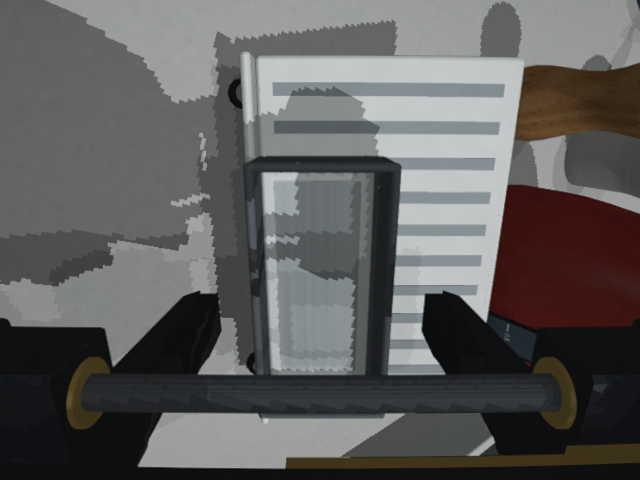

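The tin is centred between the fingers (tin middle u≈323, finger middle 320). I'll go down and close.

Request:
carry_out(commands=[[0.001, 0.001, 0.015, 0, 0, 0], [0.001, 0.001, 0.0255, 0, 0, 0], [0.001, 0.001, 0.0255, 0, 0, 0], [0.001, 0.001, 0.0255, 0, 0, 0]])

```text
clock: 5.95
tool_pos: [0.5618, -0.3698, 0.0637]
eef_rot: [0.549, 0.795, 0.214, 0.147]
contact_force: [-1.0, -0.3, 0.6]
opening: 0.998
```

Request:
carry_out(commands=[[0, 0, 0, 0, 0, 0], [0, 0, 0, 0, 0, 0], [0, 0, 0, 0, 0, 0], [0, 0, 0, 0, 0, 0], [0, 0, 0, 0, 0, 0], [0, 0, 0, 0, 0, 0], [0, 0, 0, 0, 0, 0], [0, 0, 0, 0, 0, 0]], fingers=255, grip_force=25)

```text
clock: 6.75
tool_pos: [0.562, -0.3704, 0.0644]
eef_rot: [0.549, 0.795, 0.214, 0.148]
contact_force: [-1.8, -0.7, 4.0]
opening: 0.704
```

```bash
python3 - <<'E'
from g import *
st();print(*delta(tinP+.015*n,Mg))
p=snap('wrist','w4.png')
# lift plan
sp=np.array([.595,-.0335,.07])
for P,M in [(tinP+.09*n+[0,0,.0],Mg),((.50,-.26,.2),down(15)),(sp+[0,0,.12],down(4.8))]: print(P,*delta(P,M))
E
```

```text
t 6.75 pos [ 0.562  -0.3704  0.0644] R
 [[-0.3541  0.809   0.4693]
 [ 0.9352  0.3062  0.1777]
 [ 0.0001  0.5018 -0.865 ]] F [-1.7809 -0.7457  4.0069] open 0.7040093273912791
[0.0011 0.0004 0.0001] [ 0.1181  0.0782 -0.1434]
[ 0.527  -0.3826  0.1294] [ 0.001   0.0006 -0.0749] [ 0.1183  0.075  -0.1412]
(0.5, -0.26, 0.2) [ 0.1252  0.0517 -0.1268] [30.0926 -1.5143  5.6059]
[ 0.595  -0.0335  0.19  ] [ 0.3034  0.1929 -0.0333] [29.9212 -4.1949 15.569 ]
```

View pics/w4.png

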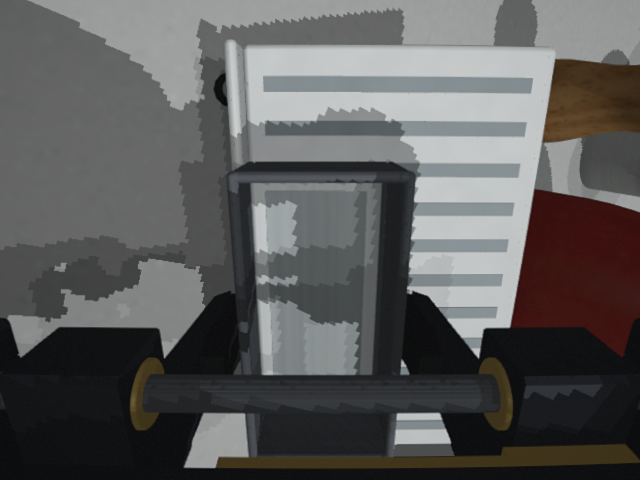

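Request:
carry_out(commands=[[0, 0, -0.02, 0, 0, 0], [0, 0, -0.05, 0, 0, 0], [0, 0, -0.09, 0, 0, 0], [0.04, 0.02, -0.11, 7, -0.5, 1.5], [0.08, 0.035, -0.125, 14, -1, 3], [0.125, 0.052, -0.127, 21, -1.5, 4.5], [0.16, 0.08, -0.11, 25, -2, 6], [0.2, 0.11, -0.095, 30, -2.5, 9], [0.24, 0.145, -0.07, 30, -3, 12], [0.28, 0.175, -0.05, 30, -4, 15], [0.3035, 0.193, -0.033, 29.9, -4.2, 15.5], [0.3035, 0.193, -0.033, 29.9, -4.2, 15.5]])

```text
clock: 8.0
tool_pos: [0.5953, -0.0267, 0.1881]
eef_rot: [0.674, 0.739, 0.0, -0.002]
contact_force: [-0.3, -0.1, -3.2]
opening: 0.7
```

```bash
python3 - <<'E'
from g import *
for _ in range(4): p=snap('wrist')
p=snap('wrist','w5.png');st()
q=snap('scene','s5.png')
for x in (p,q):
  for l in ['tin_frame','tin_base','lifter_seat','lever_paddle']:
    print(l,[(np.array(k['xyz']),round(k['p'],2)) for k in r.spot_point(x,l)[:2]])
E
```

```text
t 8.25 pos [ 0.5939 -0.034   0.1888] R
 [[-0.0845  0.9964 -0.0025]
 [ 0.9964  0.0845 -0.0011]
 [-0.0009 -0.0026 -1.    ]] F [-0.3141 -0.6866 -2.7108] open 0.7032374438662827
tin_frame []
tin_base [(array([ 0.5935, -0.0272,  0.1746]), 0.84), (array([ 0.4051, -0.1663,  0.0104]), 0.77)]
lifter_seat [(array([ 0.7763,  0.0206, -0.0003]), 0.42)]
lever_paddle [(array([ 0.4262, -0.0461,  0.0661]), 0.79)]
tin_frame [(array([ 0.5961, -0.0319,  0.174 ]), 0.57)]
tin_base [(array([ 0.4035, -0.1742,  0.0102]), 0.63), (array([ 0.5912, -0.0321,  0.1715]), 0.57)]
lifter_seat [(array([ 0.5925, -0.0283,  0.0724]), 0.64)]
lever_paddle [(array([ 0.4279, -0.0434,  0.0659]), 0.86)]
```

View pics/w5.png

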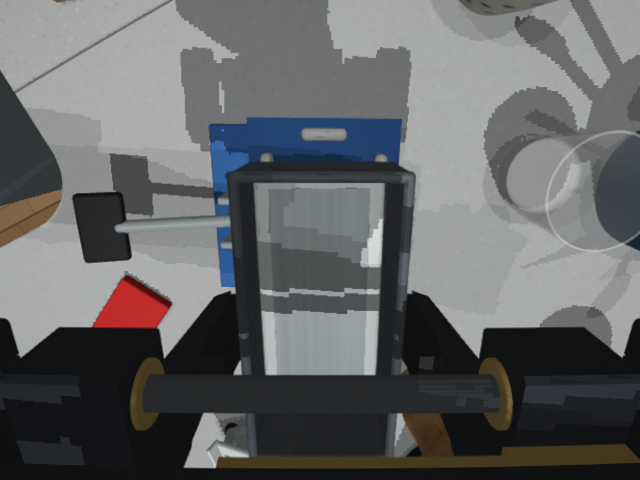

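View pics/s5.png

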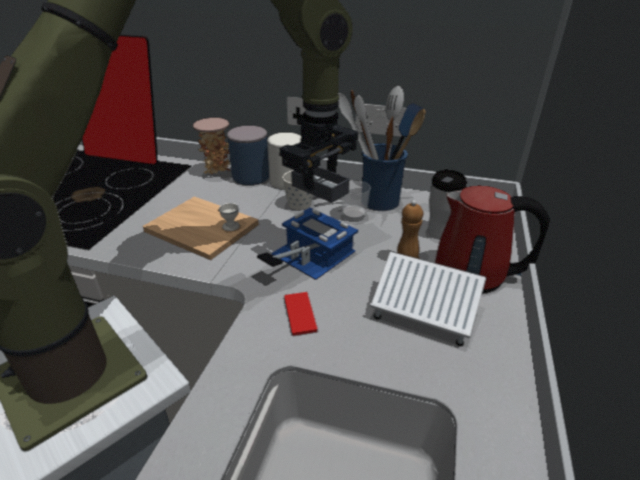

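```bash
python3 - <<'E'
from g import *
p=snap('wrist');i=p['img']
cv2.imwrite('pics/w6c.png',cv2.resize(i[100:280,190:430],None,fx=3.3,fy=3.3,interpolation=cv2.INTER_CUBIC))
st()
import pickle;pickle.dump({k:p[k] for k in ('X','intrinsics','k1')},open('w6.pkl','wb'))
E
```

```text
t 8.75 pos [ 0.595  -0.0334  0.1897] R
 [[-0.0845  0.9964  0.0001]
 [ 0.9964  0.0845  0.0001]
 [ 0.0001  0.0001 -1.    ]] F [-0.5169  0.211  -4.3723] open 0.7013021480632711
```

View pics/w6c.png

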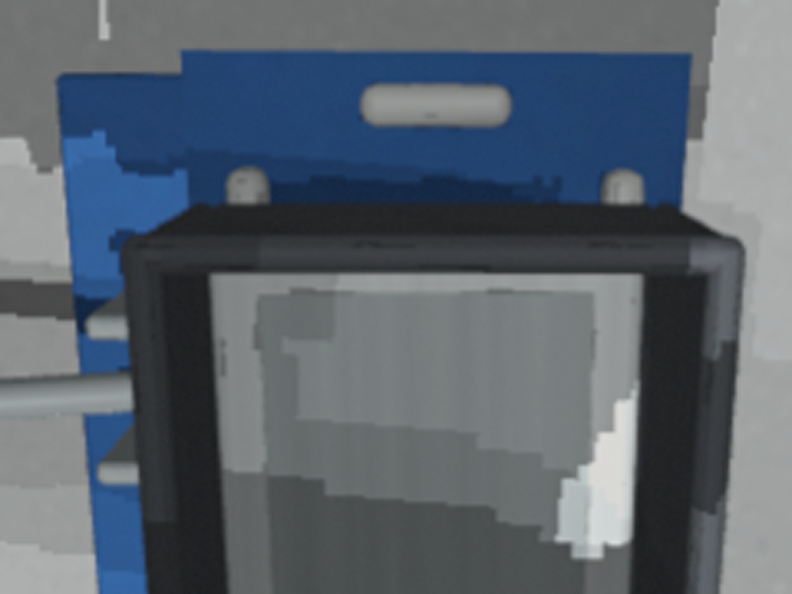

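```bash
python3 - <<'E'
from g import *
import pickle;p=pickle.load(open('w6.pkl','rb'))
f=lambda a,b:(a/3.3+190-.3,b/3.3+100-.3)
A=onz(p,*f(182,50),.07);B=onz(p,*f(691,53),.07)
print('plate',A,B,np.linalg.norm(B-A)); d=(B-A)/np.linalg.norm(B-A);az=np.degrees(np.arctan2(d[1],d[0]));yv=np.array([-d[1],d[0],0])
print('yaw',az,'seat c',(A+B)/2-.08*yv)
zt=.1897-.015+.038
C=onz(p,*f(125,238),zt);D=onz(p,*f(745,238),zt)
e=(D-C)/np.linalg.norm(D-C);print('tin',C,D,np.linalg.norm(D-C),np.degrees(np.arctan2(e[1],e[0])),'c',(C+D)/2-.062*np.array([-e[1],e[0],0]))
zb=.1897-.015
C=onz(p,*f(205,205),zb);D=onz(p,*f(680,205),zb);print('bottom',C,D,np.linalg.norm(D-C),(C+D)/2-.062*np.array([-e[1],e[0],0]))
# guide end: at seat y ; long-wall guides tops
for a in [(248,168),(622,168),(435,88)]: print(onz(p,*f(*a),.08))
E
```

```text
plate [0.5377 0.0439 0.07  ] [0.6408 0.0521 0.07  ] 0.10342252566577301
yaw 4.55455398162289 seat c [ 0.5956 -0.0317  0.07  ]
tin [0.5599 0.0266 0.2127] [0.6206 0.0318 0.2127] 0.060899028812042476 4.869889029413878 c [ 0.5955 -0.0326  0.2127]
bottom [0.5612 0.0259 0.1747] [0.6215 0.031  0.1747] 0.06054329622680163 [ 0.5966 -0.0333  0.1747]
[0.5534 0.0224 0.08  ]
[0.6282 0.0288 0.08  ]
[0.5895 0.0409 0.08  ]
```

Request:
carry_out(commands=[[0.0012, 0, 0.045, 0, 0, 0], [0.0012, 0, 0.075, 0, 0, 0], [0.0012, 0, 0.09, 0, 0, 0], [0.0012, 0, 0.096, 0, 0, 0], [0.0012, 0, 0.096, 0, 0, 0], [0.0012, 0, 0.096, 0, 0, 0]])

```text
clock: 9.35
tool_pos: [0.5961, -0.0322, 0.0949]
eef_rot: [0.676, 0.736, 0.001, 0.001]
contact_force: [0.4, -0.4, -3.7]
opening: 0.702
```

```bash
python3 - <<'E'
from g import *
p=snap('wrist','w7.png');st()
cv2.imwrite('pics/w7c.png',cv2.resize(p['img'][60:260,180:460],None,fx=2.8,fy=2.8,interpolation=cv2.INTER_CUBIC))
E
```

```text
t 9.4 pos [ 0.5961 -0.0322  0.095 ] R
 [[-0.0847  0.9964  0.0029]
 [ 0.9964  0.0847 -0.0002]
 [-0.0005  0.0029 -1.    ]] F [-0.9794 -0.3111 -4.3531] open 0.700922097628659
```

View pics/w7c.png

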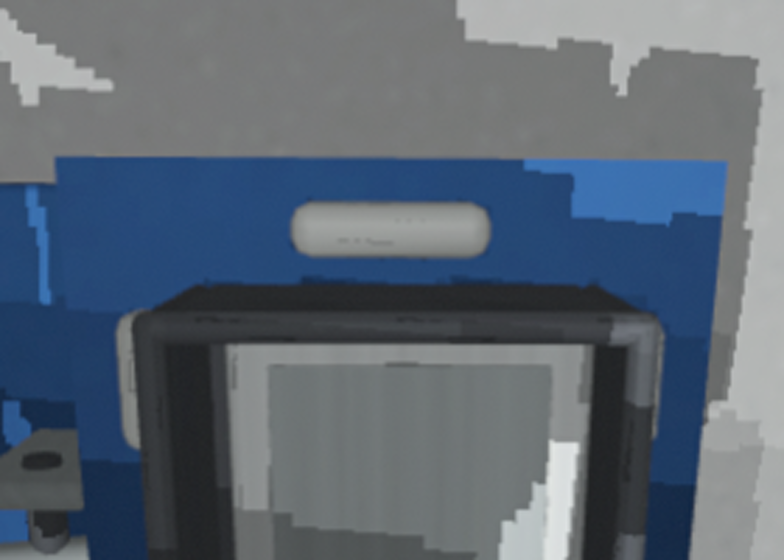

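Request:
carry_out(commands=[[0.0005, -0.0008, 0.004, 0, 0, 0], [0.0005, -0.0008, 0.007, 0, 0, 0], [0.0005, -0.0008, 0.009, 0, 0, 0], [0.0005, -0.0008, 0.0105, 0, 0, 0], [0.0005, -0.0008, 0.0105, 0, 0, 0]])

```text
clock: 9.9
tool_pos: [0.5942, -0.0314, 0.0859]
eef_rot: [0.676, 0.736, 0.001, 0.0]
contact_force: [-6.3, 1.7, 18.6]
opening: 0.702
```

```bash
python3 - <<'E'
from g import *
p=snap('wrist','w8.png');st()
cv2.imwrite('pics/w8c.png',cv2.resize(p['img'][40:260,180:460],None,fx=2.7,fy=2.7,interpolation=cv2.INTER_CUBIC))
E
```

```text
t 9.95 pos [ 0.5942 -0.0314  0.0859] R
 [[-0.0848  0.9964  0.0011]
 [ 0.9964  0.0848  0.0008]
 [ 0.0007  0.0011 -1.    ]] F [-6.3433  1.3399 18.6177] open 0.7005957158884734
```

View pics/w8c.png

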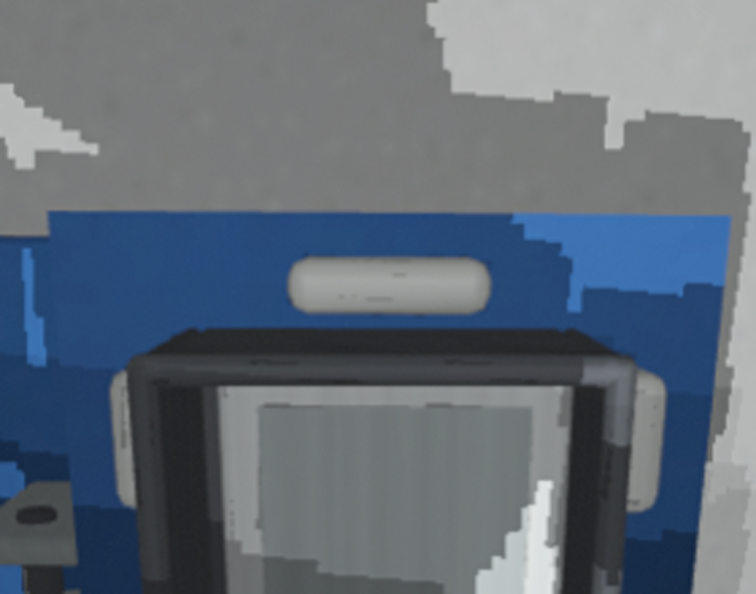

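Contact came at TCP z 0.086, which is the expected seat height, and the tin sits between the guides. I'll release.

Request:
carry_out(commands=[[0, 0.0012, -0.001, 0, 0, 0], [0, 0.0012, -0.001, 0, 0, 0], [0, 0.0012, -0.001, 0, 0, 0]])

```text
clock: 10.25
tool_pos: [0.5942, -0.0314, 0.0859]
eef_rot: [0.676, 0.736, -0.0, -0.001]
contact_force: [-6.6, 1.6, 13.2]
opening: 0.703
```

Request:
carry_out(commands=[[0, 0, 0, 0, 0, 0], [0, 0, 0, 0, 0, 0], [0, 0, 0, 0, 0, 0], [0, 0, 0, 0, 0, 0], [0, 0, 0, 0, 0, 0], [0, 0, 0, 0, 0, 0]], fingers=0)

```text
clock: 10.85
tool_pos: [0.5953, -0.0314, 0.0839]
eef_rot: [0.676, 0.737, -0.0, -0.0]
contact_force: [0.1, 0.6, -1.3]
opening: 0.998
```

Request:
carry_out(commands=[[0, 0, -0.03, 0, 0, 0], [0, 0, -0.07, 0, 0, 0], [0, 0, -0.11, 0, 0, 0], [0, 0, -0.11, 0, 0, 0], [0, 0, -0.11, 0, 0, 0]])

```text
clock: 11.35
tool_pos: [0.5957, -0.0314, 0.1948]
eef_rot: [0.676, 0.737, 0.001, 0.001]
contact_force: [-0.3, 0.7, -0.3]
opening: 1.002
```

```bash
python3 - <<'E'
from g import *
p=snap('wrist','w9.png');st()
import pickle;pickle.dump({k:p[k] for k in ('X','intrinsics','k1')},open('w9.pkl','wb'))
q=snap('side','s9.png')
cv2.imwrite('pics/s9c.png',cv2.resize(q['img'][190:290,240:370],None,fx=6,fy=6,interpolation=cv2.INTER_CUBIC))
cv2.imwrite('pics/w9c.png',cv2.resize(p['img'][90:390,170:470],None,fx=2,fy=2,interpolation=cv2.INTER_CUBIC))
for x in (p,q):
  for l in ['tin_frame','tin_base','lifter_seat','lever_paddle']:
    print(l,[(np.array(k['xyz']),round(k['p'],2)) for k in r.spot_point(x,l)[:2]])
E
```

```text
t 11.4 pos [ 0.5948 -0.0312  0.1936] R
 [[-0.0851  0.9964 -0.0009]
 [ 0.9964  0.0851  0.0003]
 [ 0.0004 -0.0009 -1.    ]] F [-0.458   0.7729 -0.3116] open 1.0004648854979181
tin_frame [(array([0.5609, 0.0249, 0.068 ]), 0.26)]
tin_base [(array([ 0.4067, -0.1661,  0.0087]), 0.87), (array([ 0.5951, -0.0247,  0.0756]), 0.71)]
lifter_seat [(array([ 0.4275, -0.0453,  0.067 ]), 0.68)]
lever_paddle [(array([ 0.4271, -0.0418,  0.0661]), 0.66)]
tin_frame [(array([ 0.5931, -0.0292,  0.0723]), 0.85)]
tin_base [(array([ 0.4007, -0.1675,  0.0099]), 0.87), (array([ 0.596 , -0.0259,  0.0695]), 0.59)]
lifter_seat [(array([ 0.5939, -0.0332,  0.0698]), 0.86), (array([ 0.5373, -0.3706,  0.0023]), 0.7)]
lever_paddle [(array([0.7295, 0.1728, 0.0025]), 0.65), (array([ 0.4293, -0.0456,  0.0644]), 0.63)]
```

View pics/w9c.png

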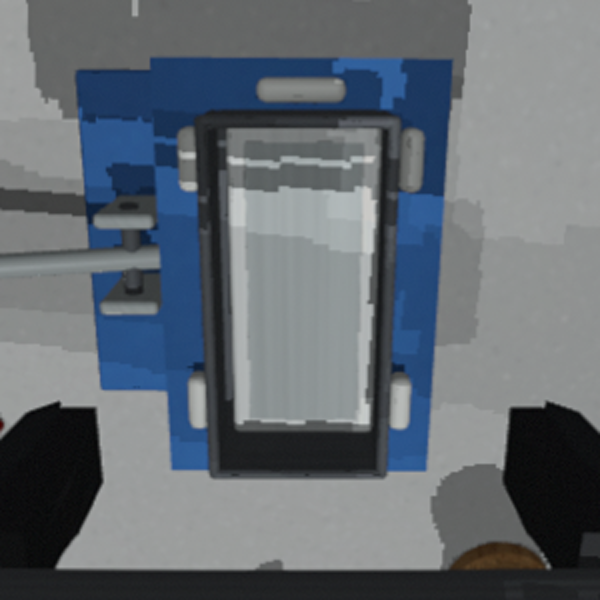

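View pics/s9c.png

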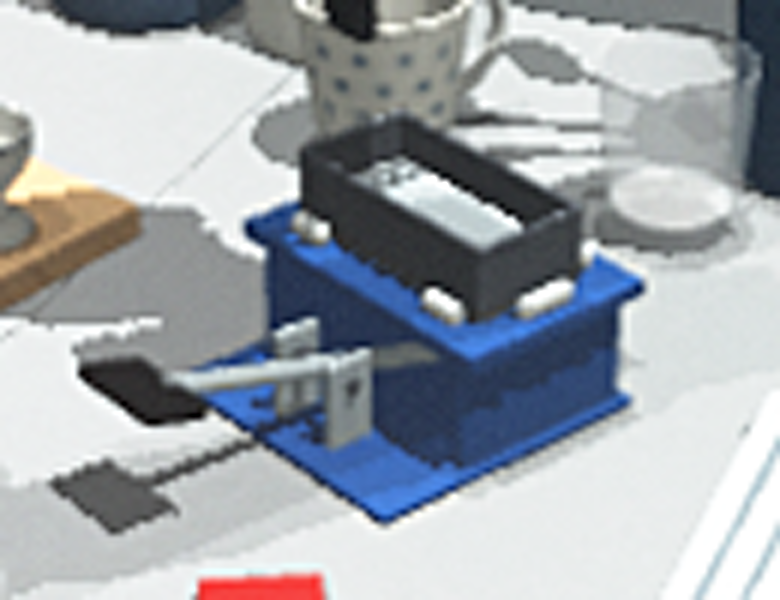

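The tin is square between the white guides with the base flat inside. Next I'll shut the fingers and go to the paddle.

```bash
python3 - <<'E'
from g import *
for z in (.19,.085,.02): print(*delta((.4262,-.0459,z),down(4.8)))
E
```

```text
[-0.0001 -0.1696  0.0038] [-0.0351 -0.0037  0.0672]
[-0.0001 -0.1695  0.1088] [-0.0351 -0.0037  0.0672]
[-0.0001 -0.1695  0.1738] [-0.0351 -0.0037  0.0672]
```

Request:
carry_out(commands=[[0, -0.05, 0, 0, 0, 0], [0, -0.1, 0, 0, 0, 0], [0, -0.15, 0, 0, 0, 0], [0, -0.17, 0, 0, 0, 0], [0, -0.17, 0.04, 0, 0, 0], [0, -0.17, 0.08, 0, 0, 0], [0, -0.17, 0.1, 0, 0, 0], [0, -0.17, 0.1, 0, 0, 0], [0, -0.17, 0.1, 0, 0, 0]], fingers=255)

```text
clock: 12.75
tool_pos: [0.426, -0.046, 0.0943]
eef_rot: [0.677, 0.736, -0.0, -0.0]
contact_force: [0.2, 0.1, -0.7]
opening: 0.211
```

```bash
python3 - <<'E'
from g import *
p=snap('wrist','w10.png');st()
print(r.get_state()['q'])
q=snap('side','s10.png')
cv2.imwrite('pics/s10c.png',cv2.resize(q['img'][170:300,200:370],None,fx=4.5,fy=4.5,interpolation=cv2.INTER_CUBIC))
E
```

```text
t 12.8 pos [ 0.4265 -0.0461  0.0948] R
 [[-0.0847  0.9964  0.0012]
 [ 0.9964  0.0847 -0.0002]
 [-0.0003  0.0012 -1.    ]] F [ 0.1638  0.4006 -0.3624] open 0.16377786784333917
[-0.0334  0.7436  0.0537  2.269  -0.2751  0.1334  0.3637]
```

View pics/w10.png

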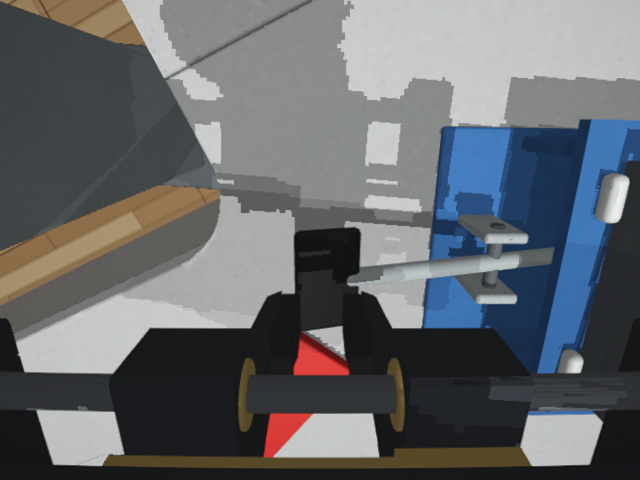

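View pics/s10c.png

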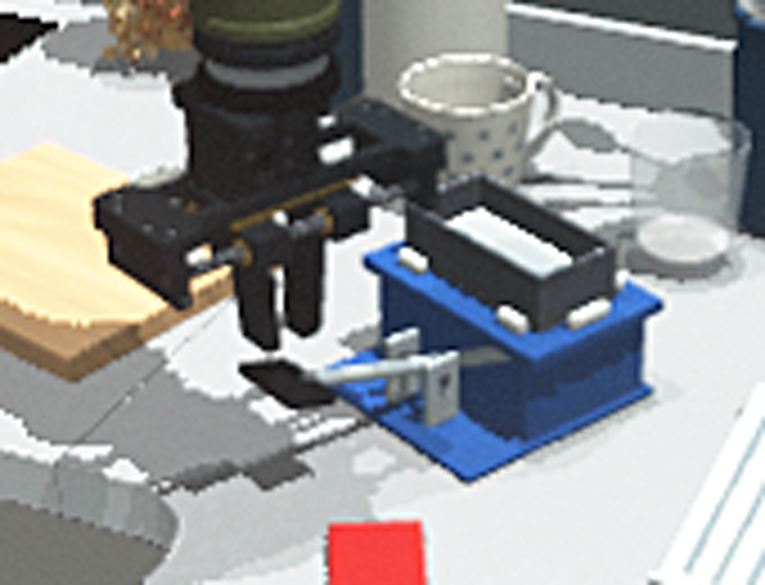

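Request:
carry_out(commands=[[0, -0.003, 0.01, 0, 0, 0], [0, -0.003, 0.018, 0, 0, 0], [0, -0.003, 0.026, 0, 0, 0], [0, -0.003, 0.034, 0, 0, 0], [0, -0.003, 0.042, 0, 0, 0], [0, -0.003, 0.05, 0, 0, 0], [0, -0.003, 0.056, 0, 0, 0], [0, -0.003, 0.062, 0, 0, 0], [0, -0.003, 0.066, 0, 0, 0], [0, -0.003, 0.07, 0, 0, 0], [0, -0.003, 0.07, 0, 0, 0]])

```text
clock: 13.95
tool_pos: [0.4302, -0.0466, 0.0323]
eef_rot: [0.676, 0.737, -0.006, -0.01]
contact_force: [-2.1, -0.7, 2.7]
opening: 0.002
```

```bash
python3 - <<'E'
from g import *
st()
q=snap('side','s11.png')
cv2.imwrite('pics/s11c.png',cv2.resize(q['img'][170:300,200:370],None,fx=4.5,fy=4.5,interpolation=cv2.INTER_CUBIC))
E
```

```text
t 13.95 pos [ 0.4302 -0.0466  0.0323] R
 [[-0.085   0.9961 -0.023 ]
 [ 0.9964  0.0851  0.0036]
 [ 0.0056 -0.0227 -0.9997]] F [-2.0674 -0.6708  2.7477] open 0.0024242152918986753
```

View pics/s11c.png

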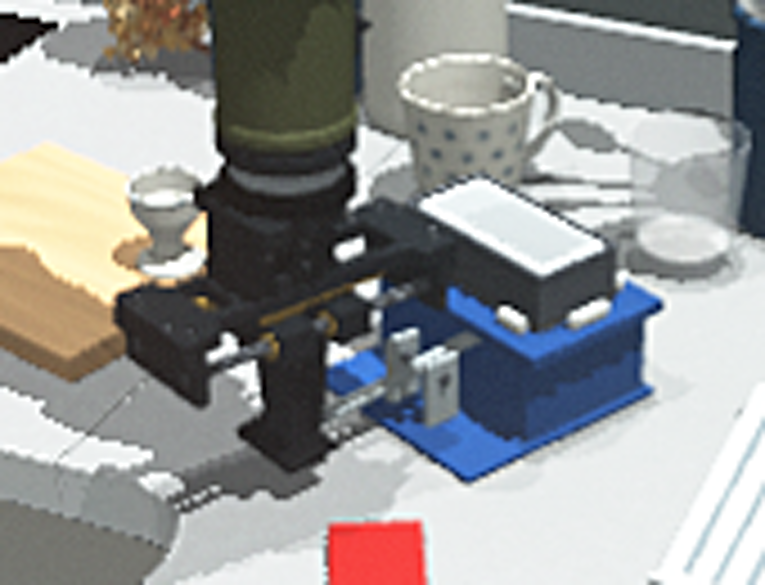

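```bash
python3 - <<'E'
from g import *
s=r.get_state();print(np.array(s['q']))
M=down(4.8)@R.from_euler('y',-14,degrees=True).as_matrix()
for z in (.10,.04): print(*delta((.4262,-.046,z),M))
E
```

```text
[-0.0227  0.8888  0.0443  2.2506 -0.9996  0.0443  1.0903]
[ 0.0016 -0.0063 -0.0675] [ -1.1838 -14.2734   0.2259]
[ 0.0013 -0.005  -0.0075] [ -1.1838 -14.2734   0.2259]
```

Request:
carry_out(commands=[[0, -0.004, -0.03, 0, 0, 0], [0, -0.004, -0.067, 0, 0, 0], [0.001, -0.005, -0.067, -1, -7, 0], [0.001, -0.005, -0.067, -1, -14, 0], [0.001, -0.005, -0.067, -1, -14, 0], [0.001, -0.005, -0.067, -1, -14, 0], [0.001, -0.005, -0.067, -1, -14, 0]])

```text
clock: 14.7
tool_pos: [0.4294, -0.048, 0.0997]
eef_rot: [0.672, 0.731, -0.081, 0.088]
contact_force: [-0.1, -0.0, 0.9]
opening: 0.006
```

```bash
python3 - <<'E'
from g import *
s=st();print(np.array(s['q']))
M=down(4.8)@R.from_euler('y',-14,degrees=True).as_matrix()
for z in (.10,.04,.017): print(*delta((.4262,-.046,z),M))
E
```

```text
t 14.7 pos [ 0.4294 -0.048   0.0997] R
 [[-0.0824  0.9964  0.0203]
 [ 0.9677  0.0848 -0.2374]
 [-0.2382  0.     -0.9712]] F [-0.0962 -0.0012  0.9251] open 0.0058379268618246796
[-0.4722  0.8273  0.5008  2.2978 -0.9351  0.1503  0.899 ]
[ 0.0021 -0.0031 -0.0009] [ 0.0184 -0.2172  0.0631]
[ 0.0164 -0.0031  0.0574] [ 0.0184 -0.2172  0.0631]
[ 0.0219 -0.0031  0.0797] [ 0.0184 -0.2172  0.0631]
```

```bash
python3 - <<'E'
from g import *
M=down(-85.2)@R.from_euler('y',-15,degrees=True).as_matrix();print(M)
for z in (.15,.06,.03,.015): print(*delta((.428,-.0455,z),M))
E
```

```text
[[ 0.9625  0.0837 -0.2579]
 [ 0.0808 -0.9965 -0.0217]
 [-0.2588  0.     -0.9659]]
[-0.0094 -0.0012 -0.0495] [22.3877 -0.9577 87.2402]
[ 0.012  -0.0012  0.0379] [22.3877 -0.9577 87.2402]
[ 0.0192 -0.0012  0.067 ] [22.3877 -0.9577 87.2402]
[ 0.0227 -0.0012  0.0816] [22.3877 -0.9577 87.2402]
```

Request:
carry_out(commands=[[-0.009, -0.001, -0.05, 2, 0, 8], [-0.009, -0.001, -0.05, 4, 0, 16], [-0.009, -0.001, -0.05, 6, 0, 24], [-0.009, -0.001, -0.05, 8, 0, 32], [-0.009, -0.001, -0.05, 10, 0, 40], [-0.009, -0.001, -0.05, 12, 0, 48], [-0.009, -0.001, -0.05, 14, 0, 56], [-0.009, -0.001, -0.05, 16, 0, 64], [-0.009, -0.001, -0.05, 18, -1, 72], [-0.009, -0.001, -0.05, 20, -1, 79], [-0.009, -0.001, -0.05, 22.4, -1, 87], [-0.009, -0.001, -0.05, 22.4, -1, 87]])

```text
clock: 15.9
tool_pos: [0.4279, -0.0473, 0.1503]
eef_rot: [0.99, 0.041, -0.131, 0.005]
contact_force: [0.1, -0.0, 0.3]
opening: 0.005
```

```bash
python3 - <<'E'
from g import *
s=st();print(np.array(s['q']))
M=down(-85.2)@R.from_euler('y',-15,degrees=True).as_matrix()
for z in (.15,.06,.03,.015): print(*delta((.428,-.0455,z),M))
E
```

```text
t 15.9 pos [ 0.4279 -0.0473  0.1503] R
 [[ 0.9622  0.0825 -0.2595]
 [ 0.0797 -0.9966 -0.0216]
 [-0.2604  0.0001 -0.9655]] F [ 0.1287 -0.0185  0.335 ] open 0.005301457607118068
[-0.5856  1.0735  1.1925  2.0239 -0.949   1.126  -0.3716]
[ 0.0003 -0.0017  0.0002] [-0.0111  0.0938 -0.0642]
[ 0.0238 -0.0017  0.0871] [-0.0111  0.0938 -0.0642]
[ 0.0316 -0.0017  0.1161] [-0.0111  0.0938 -0.0642]
[ 0.0355 -0.0017  0.1305] [-0.0111  0.0938 -0.0642]
```

```bash
python3 - <<'E'
from g import *
q=snap('side','s12.png')
E
```

```text
(no output)
```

View pics/s12.png

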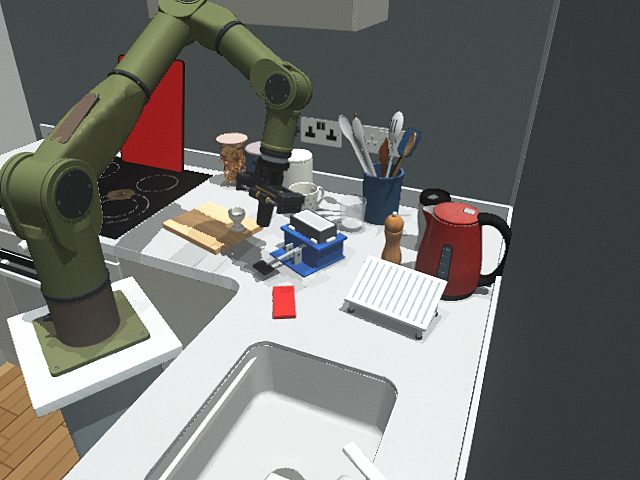

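The base is up to about the rim, the elbow has swung left but is clear, and the paddle is half down under the tool. I'll press straight down.

Request:
carry_out(commands=[[0.0125, -0.002, 0.046, 0, 0, 0], [0.0238, -0.002, 0.087, 0, 0, 0], [0.0275, -0.002, 0.1015, 0, 0, 0], [0.03, -0.002, 0.11, 0, 0, 0], [0.0316, -0.002, 0.116, 0, 0, 0], [0.033, -0.002, 0.121, 0, 0, 0], [0.034, -0.002, 0.125, 0, 0, 0], [0.035, -0.002, 0.129, 0, 0, 0], [0.035, -0.002, 0.129, 0, 0, 0]])

```text
clock: 16.85
tool_pos: [0.4291, -0.0413, 0.0181]
eef_rot: [0.99, 0.045, -0.13, 0.004]
contact_force: [1.9, 3.5, 15.3]
opening: 0.008
```

```bash
python3 - <<'E'
from g import *
s=st();print(np.array(s['q']))
q=snap('side','s13.png')
cv2.imwrite('pics/s13c.png',cv2.resize(q['img'][170:300,200:370],None,fx=4.5,fy=4.5,interpolation=cv2.INTER_CUBIC))
E
```

```text
t 16.85 pos [ 0.4291 -0.0413  0.0181] R
 [[ 0.9622  0.0911 -0.2567]
 [ 0.0889 -0.9958 -0.0204]
 [-0.2575 -0.0031 -0.9663]] F [ 1.9095  3.4592 15.2692] open 0.008035147680330064
[-0.3883  1.0904  0.6551  2.0541 -0.9924  0.6625 -0.4851]
```

View pics/s13c.png

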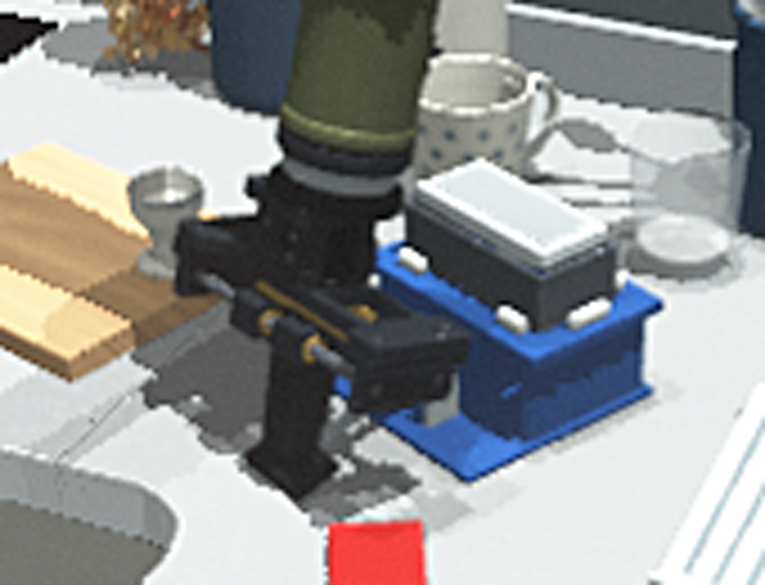

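Request:
carry_out(commands=[[0.001, 0, 0.002, 0, 0, 0], [0.001, 0, 0.003, 0, 0, 0], [0.001, 0, 0.003, 0, 0, 0], [0.001, 0, 0.003, 0, 0, 0]])

```text
clock: 17.3
tool_pos: [0.4292, -0.0413, 0.0173]
eef_rot: [0.991, 0.045, -0.129, 0.004]
contact_force: [2.4, 6.6, 39.3]
opening: 0.007
```

```bash
python3 - <<'E'
from g import *
s=st();print(np.array(s['q']))
q=snap('side','s14.png')
cv2.imwrite('pics/s14c.png',cv2.resize(q['img'][200:270,280:350],None,fx=8,fy=8,interpolation=cv2.INTER_CUBIC))
E
```

```text
t 17.3 pos [ 0.4292 -0.0413  0.0173] R
 [[ 0.9625  0.0902 -0.2557]
 [ 0.0882 -0.9959 -0.0192]
 [-0.2564 -0.004  -0.9666]] F [ 2.4011  6.6314 39.2755] open 0.006672841074425171
[-0.3841  1.089   0.648   2.0544 -0.9911  0.6568 -0.4876]
```

View pics/s14c.png

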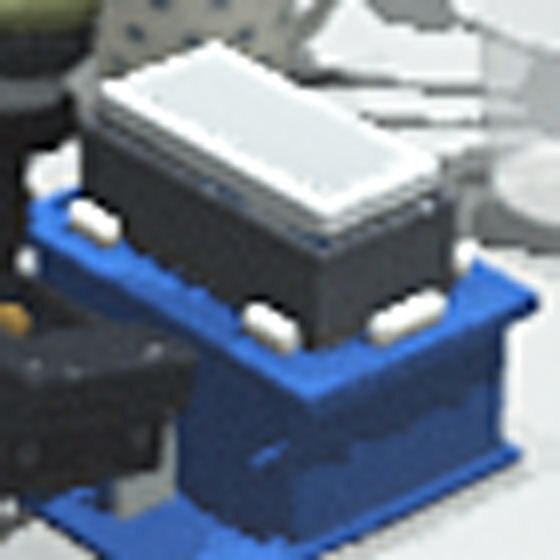

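The lever is at its stop: 39 N with no further travel, and about 11 mm of the base showing. I'll withdraw upward and turn back.

```bash
python3 - <<'E'
from g import *
print(*delta((.429,-.0413,.06),r and R.from_quat(r.get_state()['eef_rot']).as_matrix()))
for P in ((.43,-.042,.15),(.50,-.04,.22),(.595,-.032,.22)): print(*delta(P,down(4.8)))
E
```

```text
[-0.0112 -0.0002 -0.0412] [0. 0. 0.]
[-0.0333  0.0002 -0.1284] [-11.7936  11.5103 -89.0466]
[ 0.0163  0.0043 -0.214 ] [-11.7936  11.5103 -89.0466]
[ 0.1084  0.0049 -0.2385] [-11.7936  11.5103 -89.0466]
```

Request:
carry_out(commands=[[-0.011, 0, -0.041, 0, 0, 0], [-0.025, 0, -0.09, 0, 0, 0], [-0.03, 0, -0.128, -1, 1, -8], [-0.02, 0, -0.16, -2, 2, -16], [-0.005, 0.002, -0.19, -3, 3, -24], [0.016, 0.004, -0.214, -4, 4, -32], [0.03, 0.004, -0.218, -5.5, 5.5, -41], [0.045, 0.0045, -0.222, -6.5, 6.5, -49], [0.06, 0.0045, -0.226, -8, 8, -57], [0.075, 0.0045, -0.23, -9, 9, -65], [0.09, 0.005, -0.234, -10, 10, -73], [0.108, 0.005, -0.2385, -11, 11, -81]], fingers=0)

```text
clock: 18.55
tool_pos: [0.5942, -0.0325, 0.2159]
eef_rot: [0.724, 0.689, -0.011, 0.003]
contact_force: [1.1, -0.6, -0.9]
opening: 0.999
```

```bash
python3 - <<'E'
from g import *
s=st();print(np.array(s['q']))
for P in [(.595,-.032,.22)]: print(*delta(P,down(4.8)))
E
```

```text
t 18.55 pos [ 0.5942 -0.0325  0.2159] R
 [[ 0.0498  0.9987 -0.0125]
 [ 0.9986 -0.05   -0.019 ]
 [-0.0196 -0.0115 -0.9997]] F [ 1.1042 -0.5885 -0.9475] open 0.9994269712544466
[-0.3006  0.7297  0.4844  1.6933 -0.4051  0.8324  0.3078]
[ 0.0004  0.0007 -0.0041] [-0.7342  1.0752 -7.6591]
```

Request:
carry_out(commands=[[0, 0, -0.004, -0.7, 1, -7.7], [0, 0, -0.004, -0.7, 1, -7.7], [0, 0, -0.004, -0.7, 1, -7.7]])

```text
clock: 18.85
tool_pos: [0.5938, -0.0324, 0.2197]
eef_rot: [0.68, 0.733, -0.001, 0.0]
contact_force: [-0.4, 0.5, 0.2]
opening: 1.001
```

```bash
python3 - <<'E'
from g import *
s=st();p=snap('wrist','w15.png')
import pickle;pickle.dump({k:p[k] for k in ('X','intrinsics','k1')},open('w15.pkl','wb'))
cv2.imwrite('pics/w15c.png',cv2.resize(p['img'][90:360,170:470],None,fx=2.2,fy=2.2,interpolation=cv2.INTER_CUBIC))
print([(np.array(k['xyz']),round(k['p'],2)) for k in r.spot_point(p,'tin_base')[:2]])
E
```

```text
t 18.85 pos [ 0.5938 -0.0324  0.2197] R
 [[-0.0742  0.9972 -0.0017]
 [ 0.9972  0.0742 -0.002 ]
 [-0.0018 -0.0018 -1.    ]] F [-0.3944  0.4672  0.1552] open 1.001383665747313
[(array([ 0.5972, -0.0259,  0.1096]), 0.67), (array([ 0.4041, -0.1681,  0.0143]), 0.58)]
```

View pics/w15c.png

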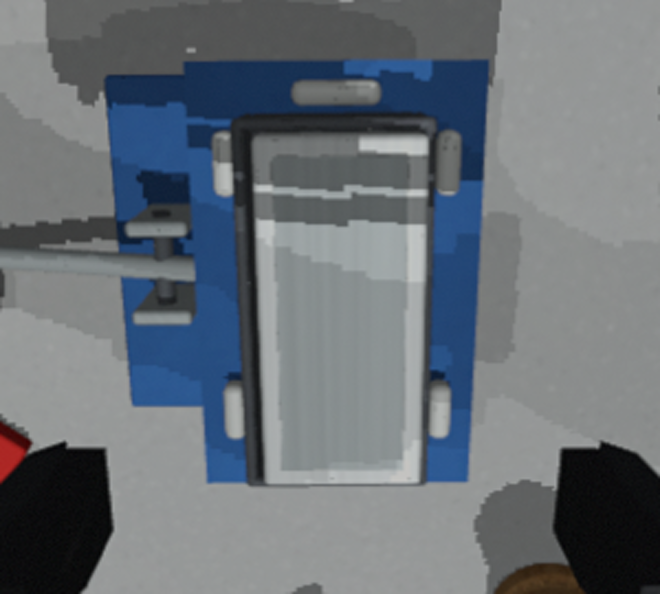

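View pics/w15.png

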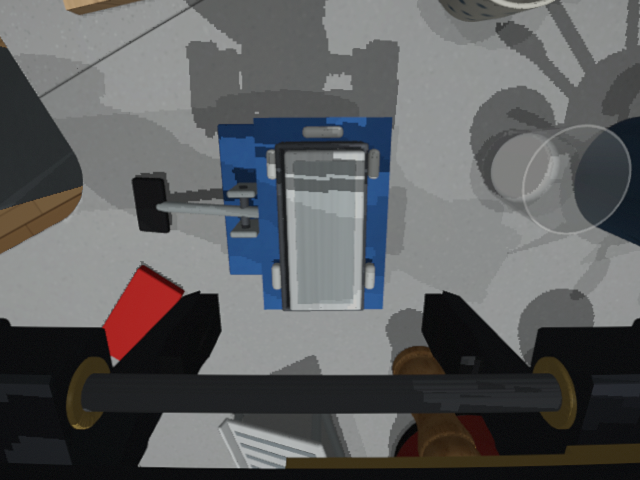

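The base shows bright, with top corners at crop (252,133), (431,133), (265,483) and (423,483), standing above the rim.

```bash
python3 - <<'E'
from g import *
import pickle;p=pickle.load(open('w15.pkl','rb'))
f=lambda a,b:(a/2.2+170-.3,b/2.2+90-.3)
C=[onz(p,*f(*c),.119) for c in [(252,133),(431,133),(265,484),(423,484)]]
for c in C: print(c)
print(np.mean(C,0),np.linalg.norm(C[0]-C[1]),np.linalg.norm(C[0]-C[2]),np.linalg.norm(C[2]-C[3]))
d=C[0]+C[1]-C[2]-C[3];print('yaw',np.degrees(np.arctan2(-d[0],d[1])))
c=np.mean(C,0)
for z in (.16,.1105): print(*delta((c[0],c[1],z),down(4.8)))
E
```

```text
[0.5662 0.0258 0.119 ]
[0.618  0.0298 0.119 ]
[ 0.5757 -0.0875  0.119 ]
[ 0.628  -0.0835  0.119 ]
[ 0.597  -0.0288  0.119 ] 0.05189381163850502 0.11371400977455483 0.05244894658996504
yaw 4.898779623151023
[0.0027 0.0035 0.0593] [-0.1362  0.1162 -0.4532]
[0.0028 0.0036 0.1088] [-0.1362  0.1162 -0.4532]
```

Request:
carry_out(commands=[[0.003, 0.0036, 0.04, 0, 0, -0.4], [0.003, 0.0036, 0.075, 0, 0, -0.4], [0.003, 0.0036, 0.095, 0, 0, -0.4], [0.003, 0.0036, 0.104, 0, 0, -0.4], [0.003, 0.0036, 0.104, 0, 0, -0.4], [0.003, 0.0036, 0.104, 0, 0, -0.4], [0.003, 0.0036, 0.104, 0, 0, -0.4]])

```text
clock: 19.65
tool_pos: [0.5984, -0.0287, 0.1168]
eef_rot: [0.677, 0.736, -0.001, 0.001]
contact_force: [-1.2, -0.4, 0.2]
opening: 0.998
```

```bash
python3 - <<'E'
from g import *
s=st();print(*delta((.597,-.0288,.1115),down(4.8)))
q=snap('side','s16.png')
cv2.imwrite('pics/s16c.png',cv2.resize(q['img'][170:270,270:370],None,fx=6,fy=6,interpolation=cv2.INTER_CUBIC))
E
```

```text
t 19.65 pos [ 0.5984 -0.0287  0.1168] R
 [[-0.0844  0.9964  0.0008]
 [ 0.9964  0.0844 -0.0023]
 [-0.0024  0.0006 -1.    ]] F [-1.2366 -0.4449  0.2392] open 0.9978084712405291
[ 0.     -0.0014  0.0053] [0.0371 0.1364 0.0396]
```

View pics/s16c.png

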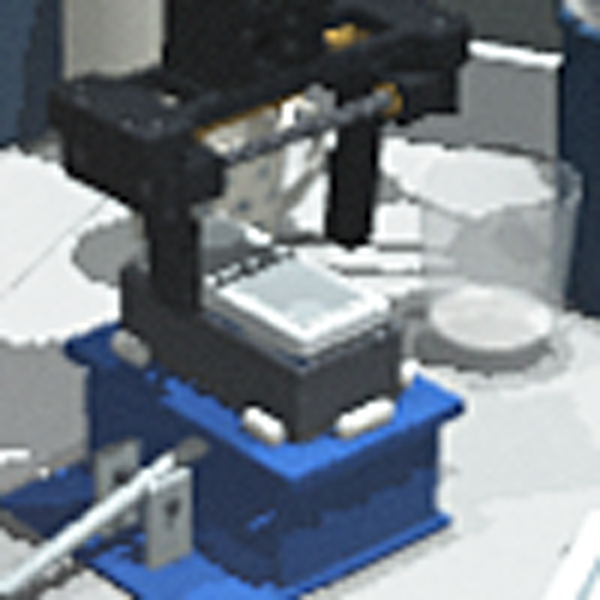

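Request:
carry_out(commands=[[0, -0.001, 0.005, 0, 0, 0], [0, -0.001, 0.005, 0, 0, 0], [0, -0.001, 0.005, 0, 0, 0]])

```text
clock: 20.0
tool_pos: [0.5963, -0.0286, 0.1105]
eef_rot: [0.677, 0.736, -0.001, -0.0]
contact_force: [1.1, -0.9, -0.2]
opening: 1.002
```

Request:
carry_out(commands=[[0, 0, 0, 0, 0, 0], [0, 0, 0, 0, 0, 0], [0, 0, 0, 0, 0, 0], [0, 0, 0, 0, 0, 0], [0, 0, 0, 0, 0, 0], [0, 0, 0, 0, 0, 0], [0, 0, 0, 0, 0, 0], [0, 0, 0, 0, 0, 0]], fingers=255, grip_force=25)

```text
clock: 20.8
tool_pos: [0.5963, -0.0287, 0.1105]
eef_rot: [0.677, 0.736, -0.001, -0.0]
contact_force: [0.1, 0.1, 0.4]
opening: 0.588
```

```bash
python3 - <<'E'
from g import *
s=st();
p=snap('wrist','w17.png')
q=snap('side','s17.png')
cv2.imwrite('pics/s17c.png',cv2.resize(q['img'][170:270,270:370],None,fx=6,fy=6,interpolation=cv2.INTER_CUBIC))
E
```

```text
t 20.8 pos [ 0.5963 -0.0287  0.1105] R
 [[-0.0844  0.9964 -0.0018]
 [ 0.9964  0.0844 -0.0019]
 [-0.0018 -0.002  -1.    ]] F [0.0788 0.0729 0.4466] open 0.5882494783007769
```

View pics/s17c.png

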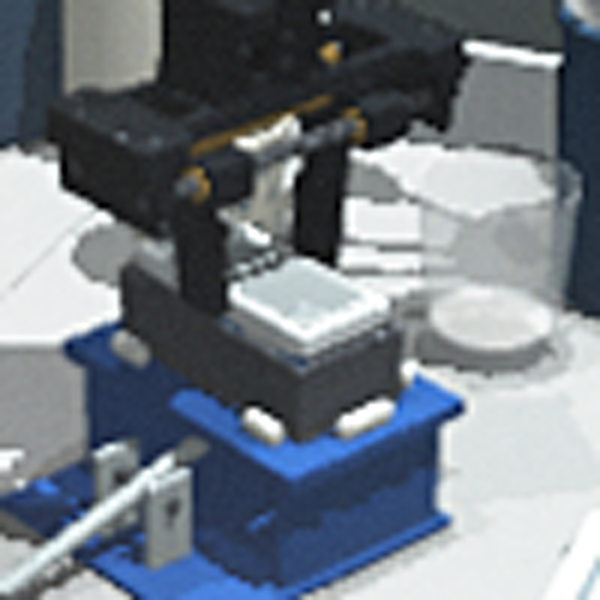

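View pics/w17.png

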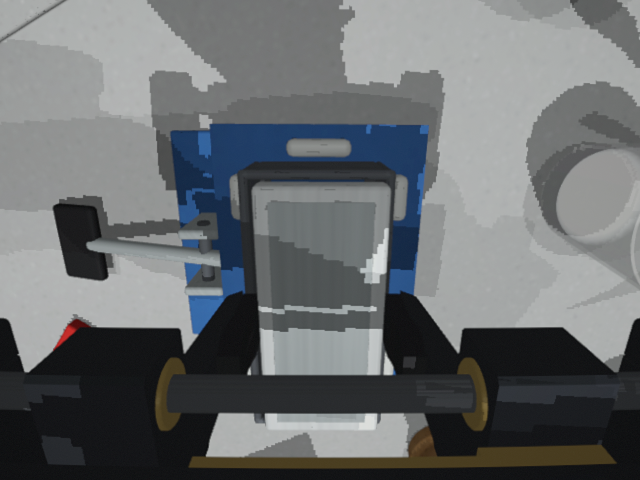

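The opening of 0.588 is 51.8 mm, so it holds the 52 mm base. I'll lift straight up, slowly at first.

Request:
carry_out(commands=[[0, 0, -0.005, 0, 0, 0], [0, 0, -0.012, 0, 0, 0], [0, 0, -0.022, 0, 0, 0], [0, 0, -0.035, 0, 0, 0], [0, 0, -0.055, 0, 0, 0], [0, 0, -0.085, 0, 0, 0], [0, 0, -0.11, 0, 0, 0], [0, 0, -0.11, 0, 0, 0], [0, 0, -0.11, 0, 0, 0]], grip_force=35)

```text
clock: 21.8
tool_pos: [0.5966, -0.0283, 0.2211]
eef_rot: [0.677, 0.736, -0.001, 0.0]
contact_force: [-0.1, 0.7, -2.0]
opening: 0.59
```

```bash
python3 - <<'E'
from g import *
s=st();print(np.array(s['q']))
p=snap('wrist','w18.png')
q=snap('side','s18.png')
c=snap('scene')
cv2.imwrite('pics/s18c.png',cv2.resize(q['img'][150:270,150:370],None,fx=3.5,fy=3.5,interpolation=cv2.INTER_CUBIC))
for x in (q,c):
  for l in ['tin_frame','board','egg_cup','lever_paddle']:
    print(l,[(np.array(k['xyz']),round(k['p'],2)) for k in r.spot_point(x,l)[:2]])
E
```

```text
t 21.8 pos [ 0.5966 -0.0283  0.2211] R
 [[-0.0846  0.9964 -0.0005]
 [ 0.9964  0.0846 -0.0017]
 [-0.0017 -0.0006 -1.    ]] F [-0.0681  0.6592 -2.015 ] open 0.5900404667265847
[-0.2741  0.7115  0.4366  1.691  -0.3828  0.8253  0.4172]
tin_frame [(array([ 0.5958, -0.0308,  0.0679]), 0.77), (array([0.5676, 0.024 , 0.2186]), 0.35)]
board [(array([ 0.4338,  0.2579, -0.0003]), 0.65)]
egg_cup [(array([0.4788, 0.1913, 0.0149]), 0.62)]
lever_paddle [(array([ 0.4267, -0.0459,  0.0138]), 0.64)]
tin_frame [(array([ 0.5962, -0.0329,  0.0759]), 0.67), (array([0.7762, 0.018 , 0.0027]), 0.16)]
board [(array([ 0.4309,  0.2584, -0.0007]), 0.62)]
egg_cup [(array([0.4809, 0.1931, 0.0186]), 0.59)]
lever_paddle [(array([ 0.4268, -0.0478,  0.0142]), 0.71)]
```

View pics/s18c.png

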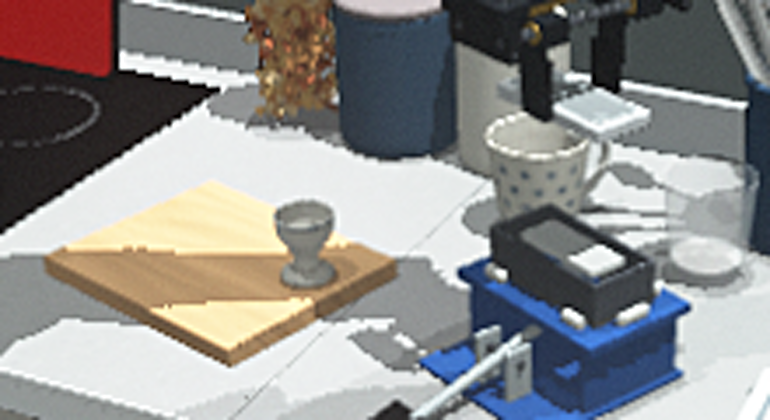

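View pics/w18.png

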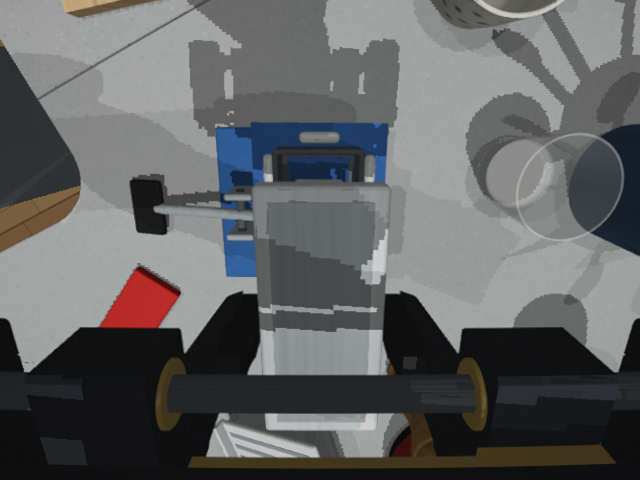

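```bash
python3 - <<'E'
from g import *
q=snap('side')
f=lambda a,b:(a/3.5+150-.3,b/3.5+150-.3)
C=[onz(q,*f(*c),.018) for c in [(45,258),(212,181),(398,260),(232,350)]]
for c in C: print(c)
for i in range(4): print(np.linalg.norm(C[i]-C[(i+1)%4]))
print('c',np.mean(C,0))
for i in range(4):
    d=C[(i+1)%4]-C[i];print(np.degrees(np.arctan2(d[1],d[0])))
E
```

```text
[0.3086 0.3398 0.018 ]
[0.4912 0.3901 0.018 ]
[0.5519 0.1589 0.018 ]
[0.3705 0.1111 0.018 ]
0.18942702074265347
0.23910574185766165
0.18753139541379987
0.23687606915587678
c [0.4305 0.25   0.018 ]
15.420672126436012
-75.28912100862544
-165.25567724406815
105.16589110761565
```

The frame stayed seated and the base hangs level in the grip. The board fits with size 189 x 239 mm and yaw about 15°. I'll move over its free half.

```bash
python3 - <<'E'
from g import *
for P in ((.54,.08,.22),(.48,.2,.22),(.42,.299,.2)): print(*delta(P,down(15.2)))
E
```

```text
[ 0.1129 -0.0472  0.0002] [ -0.1242   0.0964 -10.3541]
[ 0.2375 -0.0968  0.0001] [ -0.1242   0.0964 -10.3541]
[ 0.3412 -0.1482  0.02  ] [ -0.1242   0.0964 -10.3541]
```

Request:
carry_out(commands=[[0.035, -0.014, 0, 0, 0, -2], [0.075, -0.03, 0, 0, 0, -4], [0.113, -0.047, 0, 0, 0, -6], [0.155, -0.063, 0, 0, 0, -8], [0.196, -0.08, 0, 0, 0, -10], [0.237, -0.097, 0, 0, 0, -10.3], [0.275, -0.115, 0.005, 0, 0, -10.3], [0.31, -0.132, 0.012, 0, 0, -10.3], [0.341, -0.148, 0.02, 0, 0, -10.3], [0.341, -0.148, 0.02, 0, 0, -10.3], [0.341, -0.148, 0.02, 0, 0, -10.3], [0.341, -0.148, 0.02, 0, 0, -10.3]])

```text
clock: 23.6
tool_pos: [0.4213, 0.2977, 0.2005]
eef_rot: [0.608, 0.794, -0.001, 0.001]
contact_force: [0.4, -0.6, -1.2]
opening: 0.586
```

```bash
python3 - <<'E'
from g import *
s=st();print(np.array(s['q']))
p=snap('wrist','w19.png')
import pickle;pickle.dump({k:p[k] for k in ('X','intrinsics','k1')},open('w19.pkl','wb'))
q=snap('side','s19.png')
for l in ['board','egg_cup']:
    print(l,[(np.array(k['xyz']),round(k['p'],2)) for k in r.spot_point(p,l)[:2]])
E
```

```text
t 23.6 pos [0.4213 0.2977 0.2005] R
 [[-0.2595  0.9657 -0.0004]
 [ 0.9657  0.2595 -0.0023]
 [-0.0022 -0.001  -1.    ]] F [ 0.3627 -0.5963 -1.15  ] open 0.5861956285622416
[-0.966   0.6451  0.4298  1.9512 -0.4316  0.6374  0.0025]
board []
egg_cup []
```

View pics/w19.png

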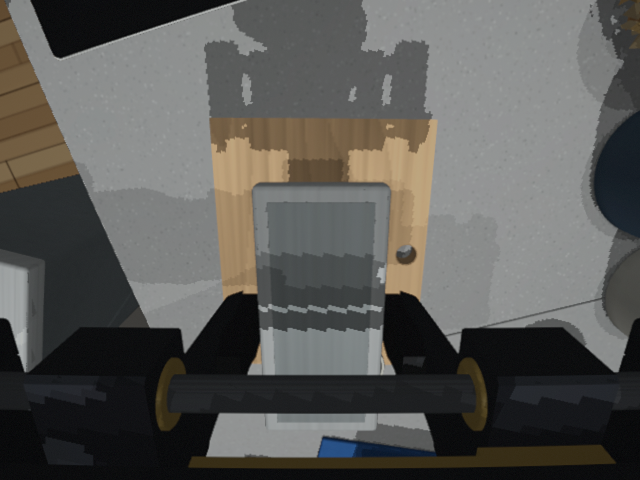

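View pics/s19.png

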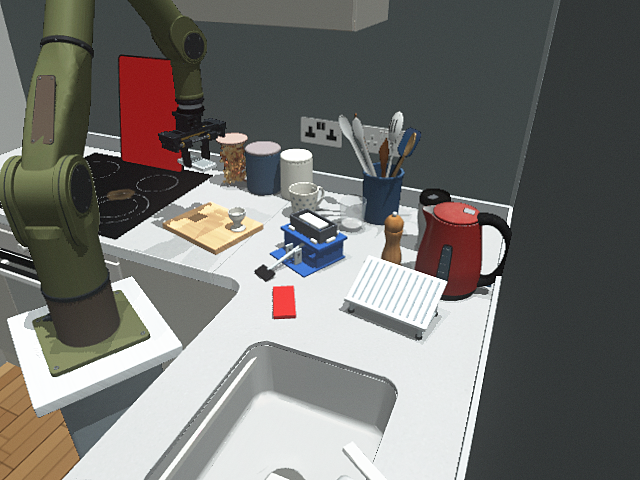

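The board's far corners are at (210,119) and (436,119), the hole at (405,254), and the base is centred over the board in width.

```bash
python3 - <<'E'
from g import *
import pickle;p=pickle.load(open('w19.pkl','rb'))
A=onz(p,210,119,.018);B=onz(p,437,119,.018);H=onz(p,405,254,.018);d=(B-A)/np.linalg.norm(B-A);y=np.array([-d[1],d[0],0])
print(A,B,np.linalg.norm(B-A),np.degrees(np.arctan2(d[1],d[0])),'c',(A+B)/2-.12*y,'c by hole',H-.078*d)
C=onz(p,252,184,.2005+.0085);D=onz(p,391,184,.2005+.0085);e=(D-C)/np.linalg.norm(D-C)
print('base',np.linalg.norm(D-C),np.degrees(np.arctan2(e[1],e[0])),(C+D)/2-.057*np.array([-e[1],e[0],0]))
c=(A+B)/2-.12*y;t=c+.042*y
for z in (.06,.0235,.0215):print(t,*delta((t[0],t[1],z),down(15)))
E
```

```text
[0.3118 0.3502 0.018 ] [0.4941 0.3993 0.018 ] 0.1888219428707906 15.093186921362872 c [0.4342 0.2589 0.018 ] c by hole [0.4317 0.2589 0.018 ]
base 0.050737284584914825 15.090585389487673 [0.4219 0.2975 0.209 ]
[0.4232 0.2994 0.018 ] [0.0013 0.0027 0.1404] [-0.0822  0.093   0.0241]
[0.4232 0.2994 0.018 ] [0.0013 0.0028 0.1769] [-0.0822  0.093   0.0241]
[0.4232 0.2994 0.018 ] [0.0013 0.0028 0.1789] [-0.0822  0.093   0.0241]
```

Request:
carry_out(commands=[[0.001, 0.001, 0.045, 0, 0, 0], [0.001, 0.001, 0.09, 0, 0, 0], [0.001, 0.001, 0.125, 0, 0, 0], [0.001, 0.001, 0.15, 0, 0, 0], [0.001, 0.001, 0.165, 0, 0, 0], [0.001, 0.001, 0.172, 0, 0, 0], [0.001, 0.001, 0.175, 0, 0, 0], [0.001, 0.001, 0.175, 0, 0, 0], [0.001, 0.001, 0.175, 0, 0, 0]])

```text
clock: 24.7
tool_pos: [0.4213, 0.3, 0.0259]
eef_rot: [0.608, 0.794, -0.001, 0.0]
contact_force: [0.2, -0.7, -1.7]
opening: 0.582
```

```bash
python3 - <<'E'
from g import *
s=st();print(np.array(s['q']))
q=snap('side','s20.png')
cv2.imwrite('pics/s20c.png',cv2.resize(q['img'][150:270,150:290],None,fx=5,fy=5,interpolation=cv2.INTER_CUBIC))
E
```

```text
t 24.7 pos [0.4213 0.3    0.0259] R
 [[-0.2613  0.9653 -0.0003]
 [ 0.9653  0.2613 -0.0011]
 [-0.001  -0.0006 -1.    ]] F [ 0.2204 -0.6829 -1.7198] open 0.5820442658610133
[-0.8035  0.9284  0.1597  2.0302 -0.5943  0.2282  0.1393]
```

View pics/s20c.png

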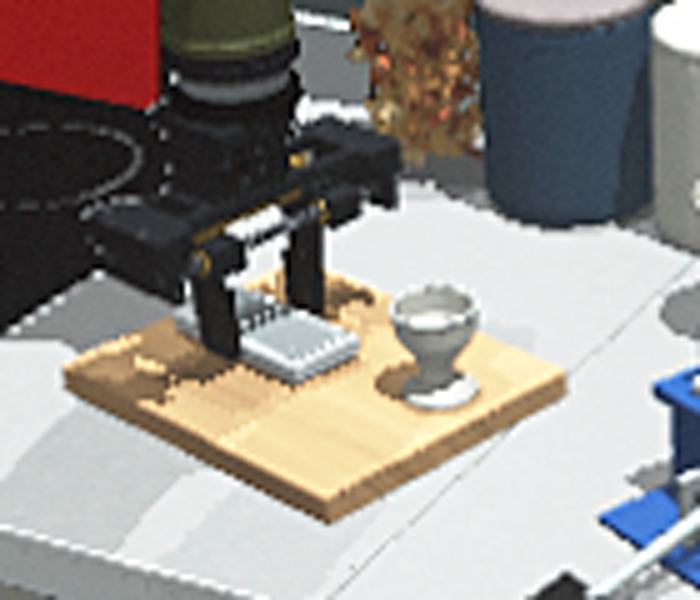

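The base is level over the board, clear of the egg cup, and not touching yet. I'll go down the last 4 to 5 mm gently.

Request:
carry_out(commands=[[0, 0, 0.002, 0, 0, 0], [0, 0, 0.0035, 0, 0, 0], [0, 0, 0.0045, 0, 0, 0], [0, 0, 0.0045, 0, 0, 0]])

```text
clock: 25.15
tool_pos: [0.4208, 0.2999, 0.0215]
eef_rot: [0.608, 0.794, -0.001, -0.0]
contact_force: [-1.1, -0.2, 8.2]
opening: 0.582
```

```bash
python3 - <<'E'
from g import *
s=st()
E
```

```text
t 25.15 pos [0.4208 0.2999 0.0215] R
 [[-0.2613  0.9652 -0.0012]
 [ 0.9652  0.2613 -0.0011]
 [-0.0007 -0.0015 -1.    ]] F [-1.0909 -0.167   8.1737] open 0.5822779497641672
```

Contact came at z 0.0215, as predicted, at about 10 N. I'll release and withdraw.

Request:
carry_out(commands=[[0, 0, 0, 0, 0, 0], [0, 0, 0, 0, 0, 0], [0, 0, 0, 0, 0, 0], [0, 0, 0, 0, 0, 0], [0, 0, 0, 0, 0, 0], [0, 0, 0, 0, 0, 0]], fingers=0)

```text
clock: 25.75
tool_pos: [0.4207, 0.2997, 0.0205]
eef_rot: [0.608, 0.794, -0.001, -0.0]
contact_force: [0.6, 0.5, -0.3]
opening: 1.003
```

Request:
carry_out(commands=[[0, 0, -0.02, 0, 0, 0], [0, 0, -0.06, 0, 0, 0], [0, 0, -0.1, 0, 0, 0], [0, 0, -0.15, 0, 0, 0], [0, 0, -0.18, 0, 0, 0], [0, 0, -0.18, 0, 0, 0], [0, 0, -0.18, 0, 0, 0]])

```text
clock: 26.45
tool_pos: [0.4208, 0.3003, 0.2008]
eef_rot: [0.608, 0.794, -0.001, -0.0]
contact_force: [0.8, -0.0, -0.6]
opening: 1.001
```

```bash
python3 - <<'E'
from g import *
s=st();p=snap('wrist','w21.png');q=snap('side','s21.png')
import pickle;pickle.dump({k:p[k] for k in ('X','intrinsics','k1')},open('w21.pkl','wb'))
cv2.imwrite('pics/s21c.png',cv2.resize(q['img'][170:290,150:360],None,fx=3.8,fy=3.8,interpolation=cv2.INTER_CUBIC))
for l in ['tin_base','tin_frame','lifter_seat','egg_cup','mug','glass','pepper_mill']:
    print(l,[(np.array(k['xyz']),round(k['p'],2)) for k in r.spot_point(q,l)[:2]])
E
```

```text
t 26.45 pos [0.4208 0.3003 0.2008] R
 [[-0.2617  0.9651 -0.0013]
 [ 0.9651  0.2617 -0.0012]
 [-0.0008 -0.0016 -1.    ]] F [ 0.8121 -0.0396 -0.6189] open 1.0013550581488653
tin_base [(array([ 0.4045, -0.1696,  0.0078]), 0.91), (array([0.4237, 0.3011, 0.0171]), 0.83)]
tin_frame [(array([0.3841, 0.3441, 0.0155]), 0.7), (array([ 0.5951, -0.0244,  0.0696]), 0.55)]
lifter_seat [(array([ 0.5915, -0.031 ,  0.0701]), 0.93)]
egg_cup [(array([0.4804, 0.19  , 0.0164]), 0.74)]
mug [(array([0.727 , 0.1721, 0.001 ]), 0.96), (array([ 0.7768,  0.0185, -0.0008]), 0.69)]
glass [(array([ 0.7819,  0.0203, -0.0009]), 0.57)]
pepper_mill [(array([ 0.718 , -0.2121, -0.0045]), 0.77)]
```

View pics/w21.png

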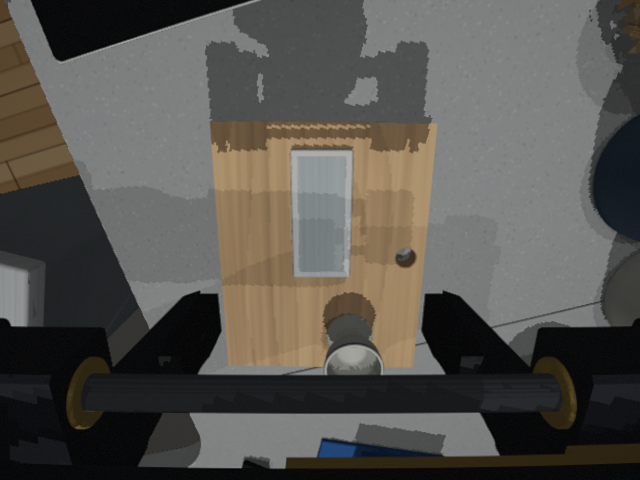

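View pics/s21c.png

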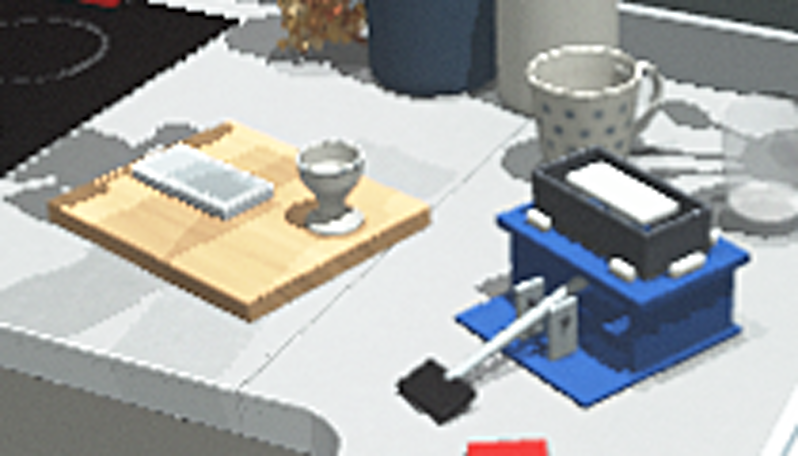

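The base lies flat inside the board outline (wrist pixels 291–353, 150–277), clear of the egg cup. The frame is seated on the lifter and nothing else has moved, so I'll hand it in.

```bash
python3 -c "
from plant import r
print(r.finish_job())"
```

```text
the job is handed in; nothing more can be done
None
```

I finished the job and handed it in at about 26.5 s of the 67 s. No verdict is reported, so the results below are my own checks.

- **Tin on the lifter:** I gripped it square to the slope at 62 mm and set it on the seat. The picture after release showed it square between the white guides with the base inside.
- **Lever:** My first press ran into a wrist joint limit with the lever only partly down. I turned and tilted the tool and pressed again. The paddle then stopped moving at 39 N wrist force (just under the 40 N limit for the arm or gripper's body). It was about 14 mm above the worktop, as given for fully down, and about 11 mm of the base showed above the frame.
- **Base on the board:** I gripped the base at 52 mm from above and laid it on the board, touching down at the expected height. The last pictures show it flat and wholly on the board, with an estimated margin of about 20 mm or more to the edges and about 35 mm to the egg cup.
- **Everything else:** The egg cup, mill, mug and glass read within a few millimetres of their starting places. The red look-alike was left alone.

**Disagreements in the last checks:**
- One network reading put the frame about 7 mm off the seat centre in y. Earlier readings were within 3 mm, and the pictures show the frame between the guides, which allow only 3.5 mm of play.
- That network also gave a false tin frame on the board, where only the base lies.
- Early estimates of the board centre differed by about 8 mm. I settled this from the wrist view before placing the base.

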